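# Pack a capacitor bank

### The arm

A 7-joint arm with a two-finger parallel gripper is mounted at the origin on the work surface. World frame = base frame: x ahead of the robot, y to its left, z up, the work surface at z = 0. Lengths are in mm, angles in rad, forces in N, time in s.
With the tool pointing down it reaches from about 400 to 850 mm from the base axis. Payload 4.5 kg.
Tool frame: the origin (TCP) lies on the mounting face of the last link; the fingertips stand 173 mm ahead of it and the grasp point (between the pads) lies 155 mm ahead of it; z points along the fingers, y is the direction in which the jaws open and shut (so a half turn about z gives the same grasp; the last joint's range is limited). The gripper opens to 85 mm and grips with 20 to 120 N. Pads are 22 mm wide; open, the fingers measure 114 mm over their backs; the gripper's body (76 mm by 85 mm) begins 54 mm behind the grasp point. The pads swing forward as they close: fully open they stand 13 mm farther back than shut.
Start: joints at [-1.316, 0.689, -0.195, 1.565, 0.157, 0.902, -0.215], TCP at [136.858, 609.842, 404.717] pointing down, gripper open.
Joint ranges: [-3.01, 3.01], [-0.46, 2.08], [-1.47, 1.51], [0.13, 2.56], [-1, 4.14], [0.04, 2.09], [-2.66, 2.66]. Speed limits (rad/s): [2.57, 2.57, 3.14, 3.14, 3.14, 3.14, 3.14].

### API

Orientations are given as a unit quaternion [x, y, z, w].
In Python, from cell import robot, read_camera, get_calibration, find_in, trace gives the robot as it stands.
- The arm moves only by the tool move_arm, never from a script. Its argument "series" is a list of rows, each a list of 3 entries, a list of its own where there are three numbers: the turn, a rotation vector about the tool's x, y, z in rad, then the shift along the tool's x, y, z in units of 50 mm (1.0 is 50 mm), then the closure, from -1 (fully open) to 1 (shut). A call has 1 to 12 rows; each row is the pose to reach, as a shift and turn from the pose commanded when the call began, along the tool's axes at that moment; what a row does not reach only later rows make up. A row lasts 1/10 s, in which the tool goes at most 50 mm and 8.59 degrees, less where a joint would pass 70% of its speed; a pose out of reach is approached as far as the arm can. A call with a gripper value outside its range is refused whole. The fingers move at their own pace and stop on an object; the grip force is fixed at half the most. Time passes only in rows, so rows that repeat a pose let the fingers close. It gives the time, the measured TCP pose, the force and the opening at its end, in the units of the state.
- robot.observe(): the state, without advancing time (a new reading comes with each control period).
- read_camera(name): name is "scene" or "top" or "wrist"; returns the picture (384x512x3 uint8, blue, green, red); there is no depth.
- get_calibration(name): a dict with "vfov" (degrees; the focal length in pixels is half the picture's height over the tangent of half this angle, whatever the lens; pixels are square), "cx", "cy" (the principal point, pixels), "cam_to_world" (4x4, takes a point from camera to world coordinates). Camera axes: x right, y up, looking along -z (the intrinsics and any distortion apply to the point x, -y, -z); pixel columns grow to the right and rows downward; lengths in mm; the calibration is good to about 2 mm. A picture is of the moment at which its call begins: read the wrist's pose just before it. get_calibration takes no time and is no camera call; for the wrist camera it gives the pose at the moment of the call.
- robot.finish_job(): hands the job in, once; it reports no verdict.
Trained networks look in the newest picture that a camera, given by its name, has taken for a name from the list of things; names that differ only in an ending like _2 or _b are one class to them, and where a whole thing is asked for, a point or a joint stands for the part that bears it (a point fixed in the world has none). Each returns a list of dicts, best first, with "score" (0 to 1); they miss things now and then, are a little off and sometimes report something else, mostly with a low value. They report only what shows in the picture. A call takes as long as a camera call. They do not tell look-alikes from the thing itself.
- find_in(label, camera): "centre" ([x, y, z] in mm, in world coordinates, good to about 4 mm: the middle of the surface that is visible of it).
- trace(label, camera): "pixels" (384x512 bool, what is visible of it).
The state is a dict: "clock": time; "joint_pos": joint angles; "joint_velocities": joint speeds; "tau": joint torques, N m; "tool_pos": TCP position; "eef_rot": TCP orientation; "ft_force": force on the tool from outside, world axes, zero at the start; "ft_torque": the same for the moment, N m; "width": opening from 0.0 (shut) to 1.0 (fully open).
Only numpy, scipy, OpenCV 4.12 (cv2) and the standard library are available. Lean on these libraries where they do the work, as an engineer would, in place of code of your own. Each camera call takes 0.05 s, during which the arm holds its last target.

### The job

The yellow capacitor can is stuck in the test socket: rock it from side to side so that it pushes both orange catches back, then lift it out; do not pry the catches with the gripper. Pack the bank in the round pot: the yellow can in the middle and every blue can on the bench round it, all upright, posts up, standing on the pot's floor. When all are in, push the grey plug fully home against the pot and turn its red handle clockwise, fully across the rail, to lock it. Leave the other things on the bench where they are.

Things in the scene. Friction and masses are not known exactly. Their poses are not given: they have to be found in the camera images.
- can1_mid (a point): Blue capacitor can with a post; it stands on the table at first and may be absent. Upright cylinder with a post on top: body 38 mm diameter and 60 mm tall, on it a coaxial white insulated post 14 mm diameter and 48 mm tall (108 mm in all, 0.12 to 0.2 kg, heavier at the foot). The point is on its axis half-way up, 54 mm above its underside; z runs up along the axis to the post.
- can2_mid (a point): Blue capacitor can with a post; it stands on the table at first and may be absent. Upright cylinder with a post on top: body 38 mm diameter and 60 mm tall, on it a coaxial white insulated post 14 mm diameter and 48 mm tall (108 mm in all, 0.12 to 0.2 kg, heavier at the foot). The point is on its axis half-way up, 54 mm above its underside; z runs up along the axis to the post.
- can3_mid (a point): Blue capacitor can with a post; it stands on the table at first and may be absent. Upright cylinder with a post on top: body 38 mm diameter and 60 mm tall, on it a coaxial white insulated post 14 mm diameter and 48 mm tall (108 mm in all, 0.12 to 0.2 kg, heavier at the foot). The point is on its axis half-way up, 54 mm above its underside; z runs up along the axis to the post.
- can4_mid (a point): Blue capacitor can with a post; it stands on the table at first and may be absent. Upright cylinder with a post on top: body 38 mm diameter and 60 mm tall, on it a coaxial white insulated post 14 mm diameter and 48 mm tall (108 mm in all, 0.12 to 0.2 kg, heavier at the foot). The point is on its axis half-way up, 54 mm above its underside; z runs up along the axis to the post.
- can5_mid (a point): Blue capacitor can with a post; it stands on the table at first and may be absent. Upright cylinder with a post on top: body 38 mm diameter and 60 mm tall, on it a coaxial white insulated post 14 mm diameter and 48 mm tall (108 mm in all, 0.12 to 0.2 kg, heavier at the foot). The point is on its axis half-way up, 54 mm above its underside; z runs up along the axis to the post.
- can6_mid (a point): Blue capacitor can with a post; it stands on the table at first and may be absent. Upright cylinder with a post on top: body 38 mm diameter and 60 mm tall, on it a coaxial white insulated post 14 mm diameter and 48 mm tall (108 mm in all, 0.12 to 0.2 kg, heavier at the foot). The point is on its axis half-way up, 54 mm above its underside; z runs up along the axis to the post.
- sensor_can_mid (a point): The yellow capacitor can, held in the black test socket at first. Same sizes as the blue ones: upright cylinder with a post on top: body 38 mm diameter and 60 mm tall, on it a coaxial white insulated post 14 mm diameter and 48 mm tall (108 mm in all, 0.12 to 0.2 kg, heavier at the foot). The point is on its axis half-way up, 54 mm above its underside; z runs up along the axis to the post.
- pot_floor (a point): Round aluminium pot, open on top, fixed to the table for this job: inner width about 130 mm, wall 4 mm, rim 40 mm above the table (35 mm above its inner floor). The point is the centre of its inner floor, 5 mm above the table; its x axis points from the pot to the plug. Seven cans fit standing: one in the middle and six round it, with about 4 mm to spare between them and at the wall.
- socket_floor (a point): Black test socket, a fixed block 150 x 75 x 20 mm (x, y, z) with a round recess 42 mm wide and 8 mm deep in its middle. The point is the centre of the recess floor, 12 mm above the table. The two orange catches stand at its +x and -x sides and slide along its x axis; y is across, free of catches.
- catch_a (a joint): Orange catch on the socket's +x side, slides away from the can along the socket's +x direction: 0 m closed, 0.012 m fully back. Stiff: about 6 N moves it and it stays where it is left. Lean the can about 9 degrees towards a catch to push it back. The can is free once both are back by 4 mm or more.
- catch_a_lip (a point): Inner edge of the lip of the catch on the socket's +x side, on the lip's top (81 mm above the table); moves with the catch. The catch is an upright 18 mm wide, 1.5 mm off the can's side; its lip is 6 mm thick, reaches 4 mm in over the edge of the can's body and lies 3 mm above it, so the can cannot be pulled straight up.
- catch_b (a joint): Orange catch on the socket's -x side, slides away from the can along the socket's -x direction: 0 m closed, 0.012 m fully back. Stiff: about 6 N moves it and it stays where it is left. Lean the can about 9 degrees towards a catch to push it back. The can is free once both are back by 4 mm or more.
- catch_b_lip (a point): Inner edge of the lip of the catch on the socket's -x side, on the lip's top (81 mm above the table); moves with the catch. The catch is an upright 18 mm wide, 1.5 mm off the can's side; its lip is 6 mm thick, reaches 4 mm in over the edge of the can's body and lies 3 mm above it, so the can cannot be pulled straight up.
- plug (a joint): Grey plug block (44 x 36 x 28 mm) on a rail fixed beside the pot; slides along the pot's -x direction towards the pot: 0 m fully out, 0.035 m fully home. About 4 N moves it and it stays where it is left.
- plug_lock (a joint): Bayonet lock of the plug: the red handle on top turns about a vertical axis clockwise seen from above: 0 rad unlocked (handle along the rail), 1.45 rad fully locked (handle across the rail). Its steel pin is held by a guide, so it turns fully only with the plug home. Light to turn (0.06 N m).
- plug_handle (a point): On the turning axis of the plug's red handle, 80 mm above the table, at the height to grip: an upright slab 40 mm long (its own x), 14 mm thick (y), from 57 to 99 mm above the table. x runs away from the pot along the rail while unlocked. The steel guide below tops out at 51 mm.
- spool: Steel-coloured solder spool, 64 mm wide, 48 mm high, standing upright; origin: centre of underside. Bystander.
- tape: Yellow roll of tape lying flat, 90 mm outside, 25 mm high; origin: centre of underside. Bystander.
- board: Finished circuit board with a black heat sink, 100 x 70 x 29 mm, lying flat; origin: centre of underside. Bystander.
- driver: Screwdriver lying on the table; origin near its middle, x along it to the tip. Bystander.
- brush: Brush lying on the table; origin near its middle, x along it to the bristles. Bystander.
Not all that is in view belongs to the job. What is shaped like the part that bears can6_mid but green or pink is not meant.

How it is judged (in metres and radians):
On the way, in this order (a step that is already met when the one before it is completed fails the run):
1. the yellow can, still in the socket, has pushed both catches back by at least 3 mm (value of joint each of catch_a, catch_b above 0.003 m and horizontal distance between sensor_can_mid and socket_floor below 0.025 m and z of sensor_can_mid in the frame of socket_floor below 0.075 m), for 0.1 s.
2. all the cans are packed in the pot (horizontal distance between each of can1_mid, can2_mid, can3_mid, can4_mid, can5_mid, can6_mid and pot_floor below 0.049 m and z of each of can1_mid, can2_mid, can3_mid, can4_mid, can5_mid, can6_mid, sensor_can_mid in the frame of pot_floor below 0.059 m and angle between each of can1_mid, can2_mid, can3_mid, can4_mid, can5_mid, can6_mid, sensor_can_mid's own z axis and vertical below 0.1 rad and horizontal distance between sensor_can_mid and pot_floor below 0.01 m), for 0.2 s.
3. the plug is home (31 mm or more), its lock not yet turned (value of joint plug above 0.031 m and value of joint plug_lock below 0.4 rad), for 0.1 s.
At the end, for the whole second after the job is handed in: The yellow can stands upright (within 0.1 rad) on the pot's floor within 10 mm of its centre; every blue can present stands upright (within 0.1 rad) on the pot's floor inside the wall (its height right within 5 mm); the plug is home (over 31 mm) and its handle is turned by over 1.2 rad (all of step 2 and value of joint plug above 0.031 m and value of joint plug_lock above 1.2 rad); the robot touches nothing.
It fails at once if a catch is pried with the gripper (more than 4 N) (contact force between the fingers and catch_a above 4 N or contact force between the fingers and catch_b above 4 N).
It fails at once if a bystander is moved by more than 30 mm (distance of any of spool, tape, board, driver, brush from where it was at the start of the episode above 0.03 m).
Of can1, can2, can3, can4, can5, can6 only 4 to 6 are there at a start; the rules pass over those that are not, and their reading is None.
At some moment in a run one of can1, can2, can3, can4, can5, can6 may be knocked a few centimetres aside while the robot is not near it.
It also fails if it takes over 210 s, if anything falls off the work surface, if the arm or the gripper's body presses on something with over 40 N, if the wrist force passes 120 N, or if a joint passes its speed limit or range.

## Working session

There is one attempt and no reset: what is moved stays moved. The work goes in short steps, Python scripts to look and compute and a tool call to move; the robot and the scene stay as the last step left them, time stands still between calls to the robot, and variables do not carry over. Pictures are saved under pics/ and viewed, and the job is handed in when it is done.

Besides the shell and the picture viewer there is one more tool, called after "Emit:" as a command line: name --argument value ..., lists and objects as JSON in quotes. move_arm: Moves the arm, as the interface text tells. Its arguments: {"type":"object","properties":{"series":{"type":"array","items":{"type":"array"}}},"required":["series"]}

```bash
ls; mkdir -p pics; python3 - <<'E'
from cell import robot, read_camera, get_calibration, find_in, trace
import cv2
s=robot.observe(); print(s)
for n in("scene","top","wrist"):
    im=read_camera(n); cv2.imwrite(f"pics/{n}0.png",im); print(n,get_calibration(n))
E
```

```text
pics
{'clock': 0.0, 'joint_pos': array([-1.316218  ,  0.69002777, -0.19450878,  1.56634937,  0.15731266,
        0.90247624, -0.21509762]), 'joint_velocities': array([ 0.00019796, -0.00039349,  0.00105191,  0.00043351, -0.00032475,
        0.00085482,  0.00080221]), 'tau': array([ 6.94828532e-05, -5.39615464e+01, -1.26649305e+00, -1.58543390e+01,
        9.02183790e-03,  9.58461023e-03, -8.85242684e-06]), 'tool_pos': array([136.8272321 , 609.50539146, 403.85485504]), 'eef_rot': array([ 1.10119692e-01,  9.93917895e-01, -9.33365897e-04, -3.23760779e-05]), 'ft_force': array([-0.36850665, -0.05694608,  0.38763483]), 'ft_torque': array([-0.0074333 , -0.05718885,  0.05441397]), 'width': 1.0056849853409586}
scene {'vfov': 54.9769768911664, 'cx': 254.70796515815806, 'cy': 188.43222520990537, 'cam_to_world': array([[ 2.12799512e-01, -7.48142459e-01,  6.28489641e-01,
         1.15781813e+03],
       [ 9.77068477e-01,  1.67749381e-01, -1.31138616e-01,
        -1.26392483e+02],
       [-7.31838171e-03,  6.41983650e-01,  7.66683399e-01,
         8.38750117e+02],
       [ 0.00000000e+00,  0.000000
[... 236 characters left out ...]
,
       [-9.99990324e-01,  4.01013301e-03,  1.80824511e-03,
         2.81457079e+00],
       [ 2.57914482e-03,  2.01480454e-01,  9.79489140e-01,
         1.65506419e+03],
       [ 0.00000000e+00,  0.00000000e+00,  0.00000000e+00,
         1.00000000e+00]])}
wrist {'vfov': 70.7256467639738, 'cx': 256.3580064619022, 'cy': 190.18898174061812, 'cam_to_world': array([[ 2.19175824e-01, -9.29497906e-01, -2.96640524e-01,
         6.14171915e+01],
       [ 9.75684080e-01,  2.08304124e-01,  6.81906682e-02,
         6.26412889e+02],
       [-1.59163875e-03, -3.04373183e-01,  9.52551538e-01,
         3.72481791e+02],
       [ 0.00000000e+00,  0.00000000e+00,  0.00000000e+00,
         1.00000000e+00]])}
```

View pics/scene0.png

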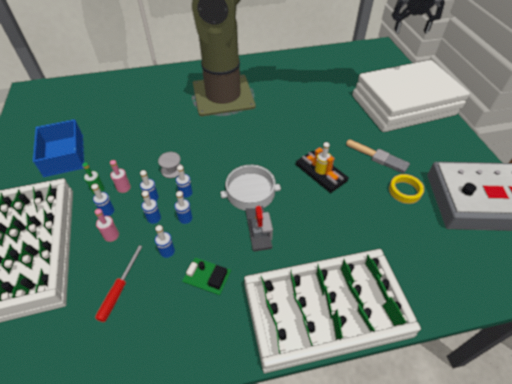

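View pics/top0.png

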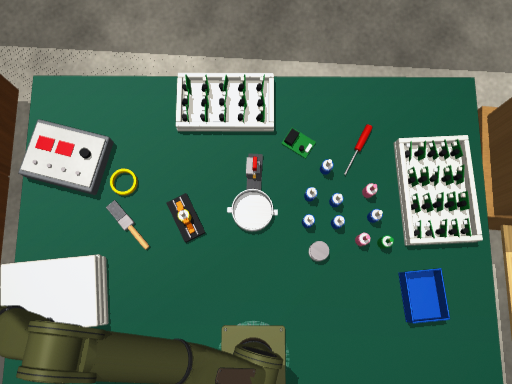

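View pics/wrist0.png

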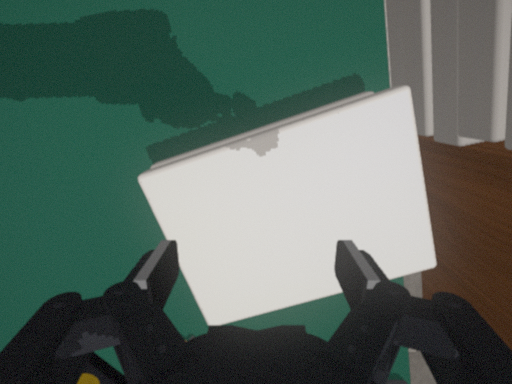

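```bash
cat > h.py <<'E'
from cell import robot, read_camera, get_calibration, find_in, trace
import cv2, numpy as np
from scipy.spatial.transform import Rotation as R
np.set_printoptions(precision=3,suppress=True)
def ray(cal,u,v):
    f=192/np.tan(np.radians(cal['vfov']/2)); T=cal['cam_to_world']
    d=T[:3,:3]@np.array([(u-cal['cx'])/f,-(v-cal['cy'])/f,-1]); return T[:3,3],d
def onz(cal,u,v,z):
    o,d=ray(cal,u,v); return o+d*(z-o[2])/d[2]
def proj(cal,p):
    f=192/np.tan(np.radians(cal['vfov']/2)); T=cal['cam_to_world']
    c=T[:3,:3].T@(np.asarray(p,float)-T[:3,3]); return np.array([cal['cx']+f*c[0]/-c[2],cal['cy']-f*c[1]/-c[2]])
def shot(n,name):
    cal=get_calibration(n); im=read_camera(n); cv2.imwrite(f"pics/{name}.png",im); return cal,im
def rel(pos,x_axis_deg,z=None):
    """shift (tool units of 50mm) and rotvec for a down-pointing tool at TCP pos with jaw (tool y) direction angle deg (world)"""
    s=robot.observe(); R0=R.from_quat(s['eef_rot'])
    best=None
    for k in (0,180):
        a=np.radians(x_axis_deg+k); y=np.array([np.cos(a),np.sin(a),0]); zz=np.array([0,0,-1.]); x=np.cross(y,zz)
        R1=R.from_matrix(np.c_[x,y,zz]); rv=(R0.inv()*R1).as_rotvec()
        if best is None or np.linalg.norm(rv)<np.linalg.norm(best): best=rv
    sh=R0.inv().apply(np.asarray(pos)-s['tool_pos'])/50
    print("turn",best,"shift",sh,"q7",s['joint_pos'][6])
    return best,sh
E
python3 - <<'E'
from h import *
cal,im=shot("top","t1")
cv2.imwrite("pics/t1c.png",cv2.resize(im[120:280,150:410],None,fx=3,fy=3,interpolation=cv2.INTER_CUBIC))
for l in("can1_mid","sensor_can_mid","pot_floor","socket_floor","plug_handle","catch_a_lip","spool"):
    for d in find_in(l,"top"): print(l,d['score'],d['centre'],proj(cal,d['centre']))
E
```

```text
sensor_can_mid 0.66 [450.0, 225.0, 72.3] [184.263 215.405]
pot_floor 0.9 [504.2, 1.3, -1.3] [252.958 203.28 ]
socket_floor 0.64 [445.4, 227.7, 19.2] [185.556 219.16 ]
plug_handle 0.65 [620.7, -2.8, 102.7] [254.398 162.569]
catch_a_lip 0.55 [487.7, 240.9, 29.9] [181.597 206.197]
spool 0.75 [341.0, -214.0, 47.8] [318.767 250.129]
spool 0.42 [576.7, 445.1, 29.1] [122.335 180.156]
```

View pics/t1c.png

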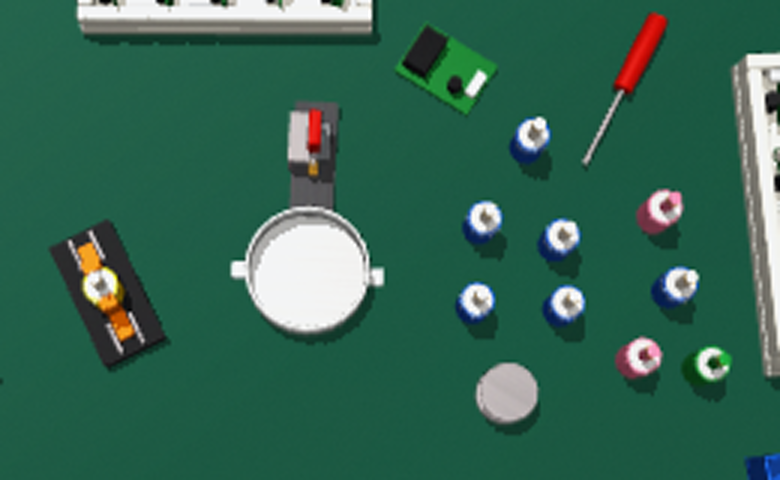

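```bash
python3 - <<'E'
from h import *
rel([450,225,400],113)
cal=get_calibration("top")
print("pot",onz(cal,252.7,210,40))
for p in [(101,284)]: print("sens",onz(cal,150+p[0]/3,120+p[1]/3,120))
for p in [(538,126),(489,213),(566,232),(480,296),(570,298),(690,281)]: print(onz(cal,150+p[0]/3,120+p[1]/3,108))
E
```

```text
turn [ 0.     0.    -0.622] shift [-7.796 -6.138  0.094] q7 -0.21510885834099552
pot [474.052   2.113  40.   ]
sens [445.042 220.263 120.   ]
[ 622.243 -246.979  108.   ]
[ 525.543 -191.719  108.   ]
[ 505.12  -273.723  108.   ]
[ 435.629 -180.292  108.   ]
[ 433.864 -275.727  108.   ]
[ 452.605 -403.96   108.   ]
```

Emit:
move_arm --series '[[[0,0,-0.62],[-7.8,-6.14,0.1],-0.2],[[0,0,-0.62],[-7.8,-6.14,0.1],-0.2],[[0,0,-0.62],[-7.8,-6.14,0.1],-0.2],[[0,0,-0.62],[-7.8,-6.14,0.1],-0.2],[[0,0,-0.62],[-7.8,-6.14,0.1],-0.2],[[0,0,-0.62],[-7.8,-6.14,0.1],-0.2],[[0,0,-0.62],[-7.8,-6.14,0.1],-0.2],[[0,0,-0.62],[-7.8,-6.14,0.1],-0.2],[[0,0,-0.62],[-7.8,-6.14,0.1],-0.2],[[0,0,-0.62],[-7.8,-6.14,0.1],-0.2],[[0,0,-0.62],[-7.8,-6.14,0.1],-0.2],[[0,0,-0.62],[-7.8,-6.14,0.1],-0.2]]'

```text
clock: 1.75
tool_pos: [450.9, 223.8, 399.7]
eef_rot: [-0.197, 0.98, 0.0, 0.0]
ft_force: [-0.7, 0.3, 0.1]
width: 0.6
```

```bash
python3 - <<'E'
from h import *
s=robot.observe();print(s['clock'],s['tool_pos'],s['width'],s['joint_pos'])
cal,im=shot("wrist","w1")
for l in("sensor_can_mid","socket_floor","catch_a_lip"):
    for d in find_in(l,"wrist"): print(l,d['score'],d['centre'],proj(cal,d['centre']))
E
```

```text
1.75 [450.887 223.786 399.668] 0.600483089077783 [-0.276  0.563 -0.434  1.925  0.344  0.727  1.055]
sensor_can_mid 0.65 [451.2, 224.5, 75.5] [257.219 176.948]
sensor_can_mid 0.62 [479.0, 245.2, 81.0] [264.594 206.823]
socket_floor 0.95 [433.2, 222.0, 20.1] [260.67  152.752]
socket_floor 0.72 [453.6, 223.0, 75.9] [255.154 178.456]
socket_floor 0.22 [537.7, 435.1, 21.2] [365.052 272.016]
catch_a_lip 0.64 [477.6, 244.3, 82.6] [264.391 205.982]
```

View pics/w1.png

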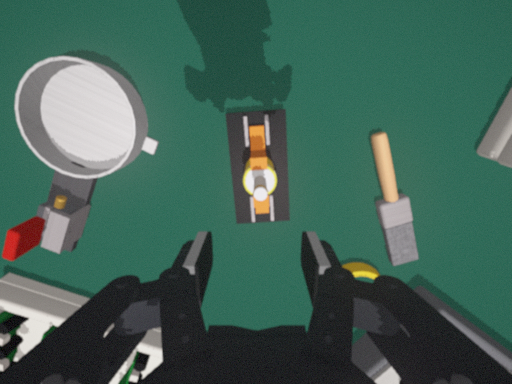

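```bash
python3 - <<'E'
from h import *
im=cv2.imread("pics/w1.png"); cv2.imwrite("pics/w1c.png",cv2.resize(im[95:235,190:340],None,fx=4,fy=4,interpolation=cv2.INTER_CUBIC))
cv2.imwrite("pics/w1d.png",cv2.resize(im[40:270,0:180],None,fx=3,fy=2.6,interpolation=cv2.INTER_CUBIC))
E
```

```text
(no output)
```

View pics/w1c.png

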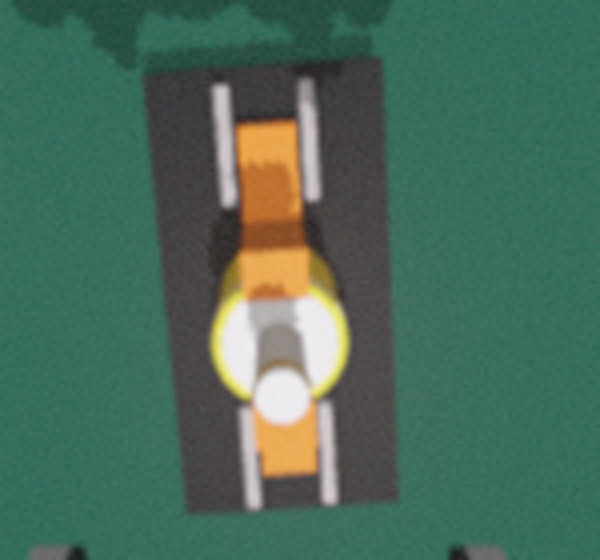

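```bash
python3 - <<'E'
from h import *
cal=get_calibration("wrist")
C=[onz(cal,190+u/4,95+v/4,20)[:2] for u,v in [(146,72),(382,58),(398,500),(188,513)]]
C=np.array(C);print(C, C.mean(0))
for i in range(4):
    d=C[(i+1)%4]-C[i]; print(np.linalg.norm(d),np.degrees(np.arctan2(d[1],d[0])))
print("post",onz(cal,190+283/4,95+397/4,120))
print("canface",onz(cal,190+280/4,95+342/4,72))
E
```

```text
[[402.529 166.333]
 [370.144 231.823]
 [502.583 299.569]
 [535.974 233.726]] [452.807 232.863]
73.05907007088776 116.31294324773961
148.76107667765237 27.09096616973814
73.82560533741243 -63.10944368931998
149.4968897972775 -153.20522379965976
post [453.168 232.58  120.   ]
canface [452.872 232.387  72.   ]
```

View pics/w1d.png

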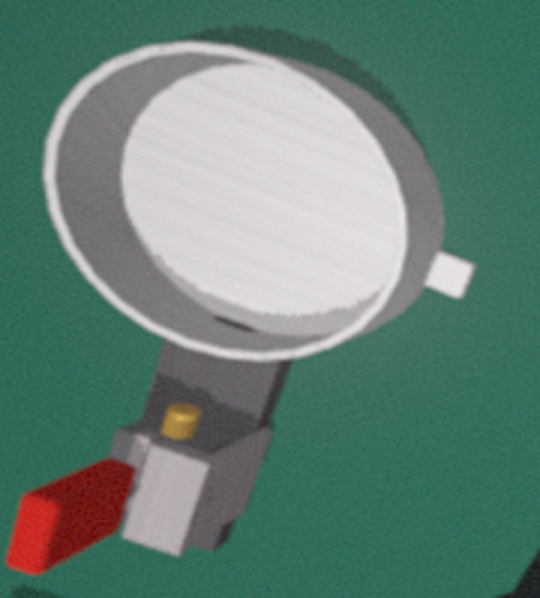

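```bash
python3 - <<'E'
from h import *
rel([453,232.6,300],116.9)
rel([453,232.6,257],116.9)
E
```

```text
turn [ 0.001  0.    -0.067] shift [-0.117  0.081  1.998] q7 1.0552114003851238
turn [ 0.001  0.    -0.067] shift [-0.117  0.08   2.858] q7 1.0552114003851238
```

Emit:
move_arm --series '[[[0,0,-0.067],[-0.117,0.08,1.0],-0.2],[[0,0,-0.067],[-0.117,0.08,1.8],-0.2],[[0,0,-0.067],[-0.117,0.08,2.4],-0.2],[[0,0,-0.067],[-0.117,0.08,2.86],-0.2],[[0,0,-0.067],[-0.117,0.08,2.86],-0.2],[[0,0,-0.067],[-0.117,0.08,2.86],1],[[0,0,-0.067],[-0.117,0.08,2.86],1],[[0,0,-0.067],[-0.117,0.08,2.86],1],[[0,0,-0.067],[-0.117,0.08,2.86],1],[[0,0,-0.067],[-0.117,0.08,2.86],1],[[0,0,-0.067],[-0.117,0.08,2.86],1],[[0,0,-0.067],[-0.117,0.08,2.86],1]]'

```text
clock: 3.15
tool_pos: [454.4, 231.2, 257.9]
eef_rot: [-0.231, 0.973, 0.001, 0.001]
ft_force: [-0.6, 0.0, 7.4]
width: 0.149
```

```bash
python3 - <<'E'
from h import *
s=robot.observe();print(s['clock'],s['tool_pos'],s['width'],s['ft_force'],s['ft_torque'])
rel([453,232.6,257],116.9)
cal,im=shot("wrist","w2"); cal,im=shot("scene","s2"); cv2.imwrite("pics/s2c.png",cv2.resize(im[120:220,260:390],None,fx=5,fy=5,interpolation=cv2.INTER_CUBIC))
E
```

```text
3.15 [454.402 231.175 257.944] 0.14948985719570557 [-0.578  0.027  7.44 ] [0.106 0.164 0.055]
turn [ 0.     0.003 -0.003] shift [0.012 0.038 0.019] q7 0.9436979705867456
```

View pics/w2.png

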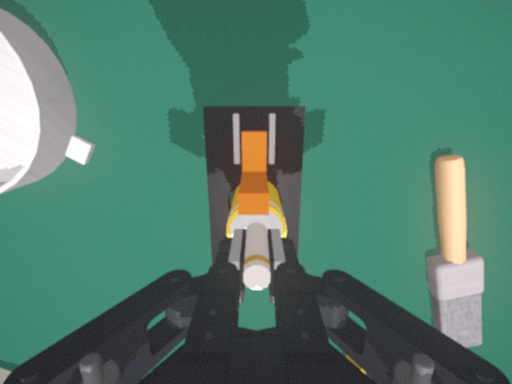

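View pics/s2c.png

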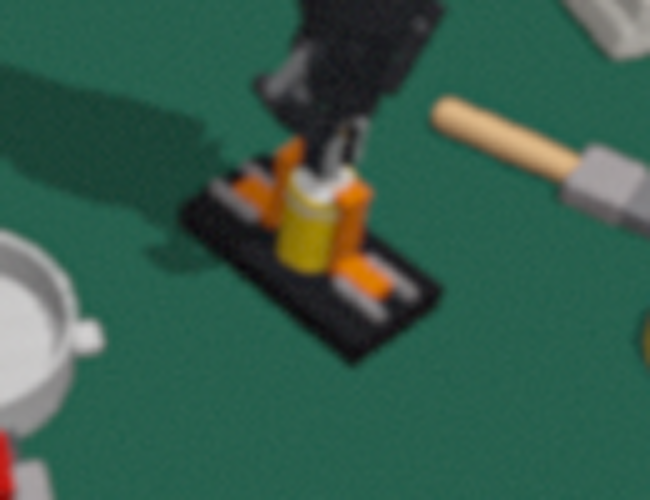

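Emit:
move_arm --series '[[[0,-0.03,0],[0.15,0,0],1],[[0,-0.06,0],[0.3,0,0],1],[[0,-0.09,0],[0.45,0,0],1],[[0,-0.12,0],[0.6,0,0],1],[[0,-0.14,0],[0.7,0,0],1],[[0,-0.16,0],[0.79,0,0],1],[[0,-0.16,0],[0.79,0,0],1],[[0,-0.16,0],[0.79,0,0],1]]'

```text
clock: 4.05
tool_pos: [421.5, 214.6, 258.3]
eef_rot: [-0.23, 0.97, 0.018, 0.078]
ft_force: [3.9, 2.2, 0.5]
width: 0.149
```

```bash
python3 - <<'E'
from h import *
s=robot.observe();print(s['clock'],s['tool_pos'],s['width'],s['ft_force'],s['ft_torque'])
cal,im=shot("scene","s3"); cv2.imwrite("pics/s3c.png",cv2.resize(im[120:220,260:390],None,fx=5,fy=5,interpolation=cv2.INTER_CUBIC))
E
```

```text
4.05 [421.485 214.556 258.325] 0.1492211836309862 [3.922 2.232 0.523] [ 0.369 -0.664 -0.023]
```

View pics/s3c.png

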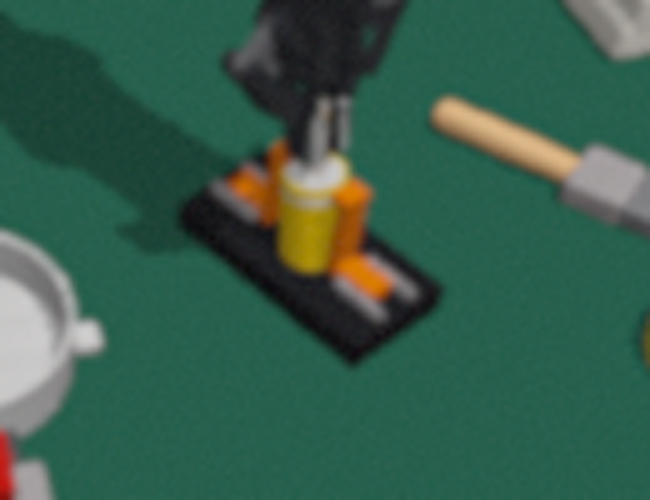

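Emit:
move_arm --series '[[[0,0.04,0],[-0.195,0,0.031],1],[[0,0.08,0],[-0.39,0,0.063],1],[[0,0.12,0],[-0.585,0,0.094],1],[[0,0.16,0],[-0.78,0,0.126],1],[[0,0.19,0],[-0.93,0,0.15],1],[[0,0.22,0],[-1.08,0,0.174],1],[[0,0.25,0],[-1.22,0,0.198],1],[[0,0.28,0],[-1.37,0,0.221],1],[[0,0.3,0],[-1.46,0,0.236],1],[[0,0.325,0],[-1.58,0,0.255],1],[[0,0.325,0],[-1.58,0,0.255],1],[[0,0.325,0],[-1.58,0,0.255],1]]'

```text
clock: 5.3
tool_pos: [490.5, 248.5, 256.6]
eef_rot: [-0.23, 0.969, -0.021, -0.084]
ft_force: [-2.6, -2.8, -2.9]
width: 0.144
```

```bash
python3 - <<'E'
from h import *
s=robot.observe();print(s['clock'],s['tool_pos'],s['width'],s['ft_force'],s['ft_torque'])
cal,im=shot("scene","s4"); cv2.imwrite("pics/s4c.png",cv2.resize(im[120:220,260:390],None,fx=5,fy=5,interpolation=cv2.INTER_CUBIC))
shot("wrist","w4")
E
```

```text
5.3 [490.519 248.482 256.63 ] 0.14357972912756667 [-2.591 -2.757 -2.906] [-0.337  0.492  0.036]
```

View pics/s4c.png

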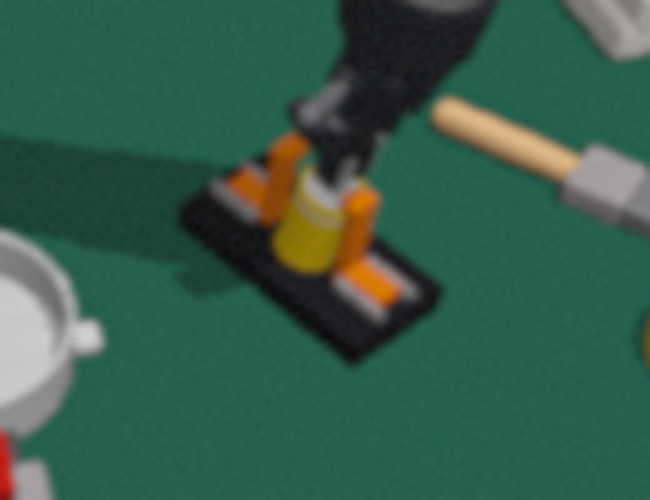

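View pics/w4.png

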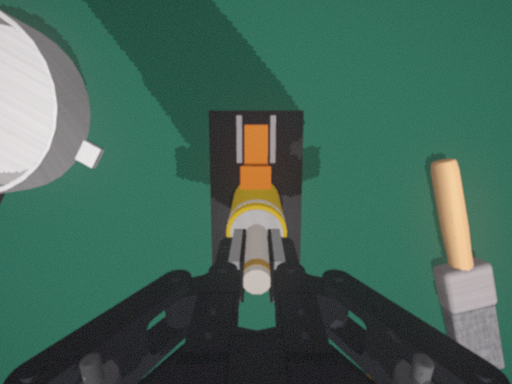

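Emit:
move_arm --series '[[[0,-0.04,0],[0.195,0,0.032],1],[[0,-0.08,0],[0.39,0,0.065],1],[[0,-0.12,0],[0.585,0,0.097],1],[[0,-0.165,0],[0.78,0,0.13],1],[[0,-0.165,0],[0.78,0,0.13],1],[[0,-0.165,0],[0.78,0,0.13],1]]'

```text
clock: 6.0
tool_pos: [456.9, 232.3, 257.9]
eef_rot: [-0.231, 0.973, -0.001, -0.001]
ft_force: [-0.3, -1.2, -0.4]
width: 0.149
```

```bash
python3 - <<'E'
from h import *
s=robot.observe();print(s['clock'],s['tool_pos'],s['width'],s['ft_force'],s['ft_torque'])
rel([453,232.6,257],116.9)
cal,im=shot("scene","s5"); c=cv2.resize(im[135:190,295:355],None,fx=10,fy=10,interpolation=cv2.INTER_CUBIC); 
cal,im=shot("wrist","w5"); c=cv2.imwrite("pics/s5c.png",np.vstack([c]))
cv2.imwrite("pics/w5c.png",np.hstack([cv2.resize(cv2.imread(f"pics/{n}.png")[100:300,190:320],None,fx=3,fy=3) for n in("w2","w5")]))
E
```

```text
6.0 [456.929 232.342 257.924] 0.14901857768545507 [-0.303 -1.206 -0.402] [-0.176  0.145 -0.072]
turn [-0.001 -0.002 -0.003] shift [0.068 0.04  0.019] q7 0.6416714812674312
```

View pics/w5c.png

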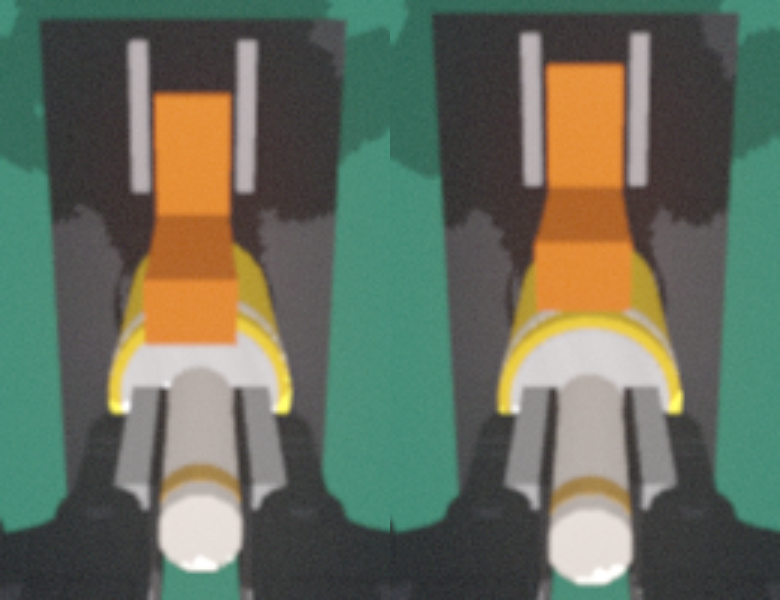

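View pics/s5c.png

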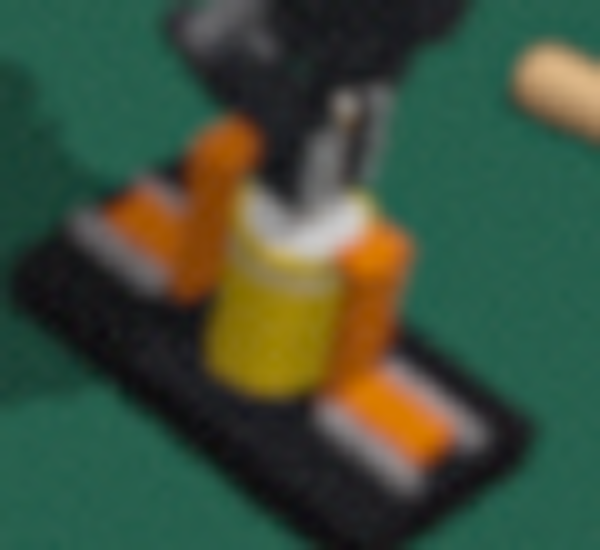

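Emit:
move_arm --series '[[[0,0,0],[0.03,0,0],1],[[0,0,0],[0.03,0,-0.06],1],[[0,0,0],[0.03,0,-0.12],1],[[0,0,0],[0.03,0,-0.18],1],[[0,0,0],[0.03,0,-0.24],1]]'

```text
clock: 6.6
tool_pos: [455.2, 231.1, 269.6]
eef_rot: [-0.231, 0.973, -0.001, -0.001]
ft_force: [-0.8, 0.5, -1.3]
width: 0.142
```

```bash
python3 - <<'E'
from h import *
s=robot.observe();print(s['clock'],s['tool_pos'],s['width'],s['ft_force'],s['ft_torque'])
cal,im=shot("scene","s6"); c=cv2.resize(im[135:190,295:355],None,fx=10,fy=10,interpolation=cv2.INTER_CUBIC); 
c=cv2.imwrite("pics/s6c.png",np.vstack([c]))
E
```

```text
6.6 [455.167 231.098 269.643] 0.14157158588040603 [-0.81   0.491 -1.258] [ 0.053 -0.023 -0.005]
```

View pics/s6c.png

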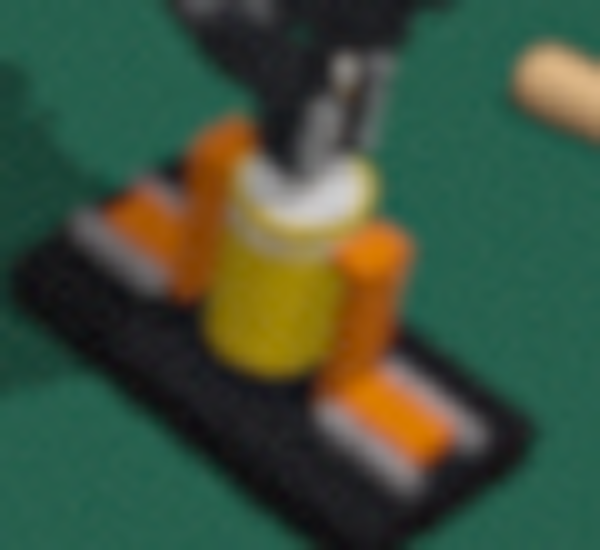

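```bash
python3 - <<'E'
from h import *
rel([455,231,400],116.9)
rel([555,45,400],116.9)
E
```

```text
turn [-0.002 -0.003 -0.004] shift [ 0.013 -0.005 -2.599] q7 0.6599559084892604
turn [-0.002 -0.003 -0.004] shift [-0.103 -4.227 -2.592] q7 0.6599559084892604
```

Emit:
move_arm --series '[[[0,0,0],[0,0,-0.8],1],[[0,0,0],[0,0,-1.6],1],[[0,0,0],[0,0,-2.4],1],[[0,0,0],[-0.05,-0.7,-2.6],1],[[0,0,0],[-0.1,-1.5,-2.6],1],[[0,0,0],[-0.1,-2.3,-2.6],1],[[0,0,0],[-0.1,-3.1,-2.6],1],[[0,0,0],[-0.1,-3.8,-2.6],1],[[0,0,0],[-0.1,-4.2,-2.6],1],[[0,0,0],[-0.1,-4.2,-2.6],1],[[0,0,0],[-0.1,-4.2,-2.6],1]]'

```text
clock: 7.75
tool_pos: [553.9, 46.2, 399.6]
eef_rot: [-0.231, 0.973, -0.001, -0.002]
ft_force: [-0.0, 1.5, -1.8]
width: 0.145
```

```bash
python3 - <<'E'
from h import *
s=robot.observe();print(s['clock'],s['tool_pos'],s['width'],s['ft_force'],s['joint_velocities'])
shot("wrist","w7")
E
```

```text
7.75 [553.864  46.193 399.609] 0.14548249427915114 [-0.046  1.533 -1.839] [-0.029 -0.008 -0.026  0.01  -0.003 -0.003 -0.001]
```

View pics/w7.png

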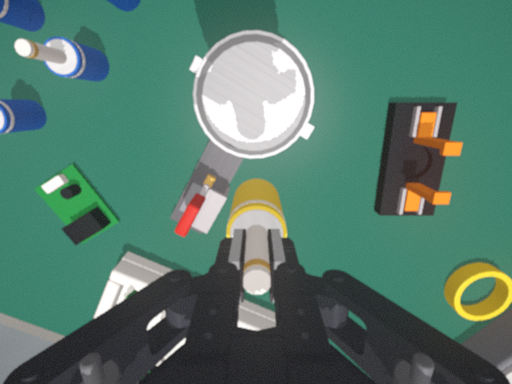

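```bash
python3 - <<'E'
from h import *
from scipy.optimize import least_squares
cal=get_calibration("wrist"); im=cv2.imread("pics/w7.png")
c=cv2.resize(im[15:245,165:325],None,fx=4.5,fy=2.6); 
hsv=cv2.cvtColor(cv2.GaussianBlur(im,(3,3),0),cv2.COLOR_BGR2HSV)
# radial rays from approx centre: outermost strong transition from low-sat to green
pts=[]
for a in np.radians(np.arange(0,360,6)):
    last=None
    for r in np.arange(85,40,-0.5):
        u=254+r*np.cos(a); v=94+r*np.sin(a)
        if v<0: continue
        if hsv[int(round(v)),int(round(u)),1]<90 and hsv[int(round(v)),int(round(u)),2]>150: last=(u,v);break
    if last: pts.append(last)
P=np.array([onz(cal,u,v,40)[:2] for u,v in pts])
f=lambda x:np.hypot(P[:,0]-x[0],P[:,1]-x[1])-x[2]
r=least_squares(f,[475,0,69],loss='soft_l1',f_scale=1); print(r.x,len(P),np.median(abs(r.fun)))
w=im.copy()
for a in np.radians(np.arange(0,360,5)):
  for rr,z in((69,40),(65,40),(65,5)):
    p=proj(cal,[r.x[0]+rr*np.cos(a),r.x[1]+rr*np.sin(a),z]); cv2.circle(w,tuple(np.int32(np.round(p*1))),0,(0,0,255),-1)
# rail/plug pixels
for uv,z in (((210,182),45),((190,217),99)): print(onz(cal,*uv,z))
cv2.imwrite("pics/w7c.png",cv2.resize(w[15:245,150:330],None,fx=3.3,fy=2.6,interpolation=cv2.INTER_NEAREST))
E
```

```text
[480.697   5.86   70.979] 60 0.45968743081130725
[592.195   1.297  45.   ]
[619.867  -0.364  99.   ]
```

View pics/w7c.png

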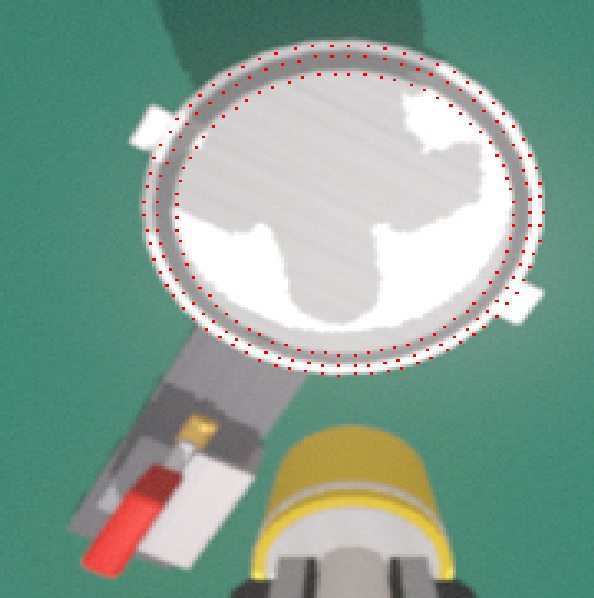

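```bash
python3 - <<'E'
from h import *
rel([503,17,400],116.9)
E
```

```text
turn [-0.001 -0.004 -0.002] shift [ 1.175 -0.083  0.001] q7 1.2838649615421043
```

Emit:
move_arm --series '[[[0,0,0],[0.6,-0.04,0],1],[[0,0,0],[1.18,-0.08,0],1],[[0,0,0],[1.18,-0.08,0],1],[[0,0,0],[1.18,-0.08,0],1]]'

```text
clock: 8.2
tool_pos: [502.8, 17.2, 400.4]
eef_rot: [-0.232, 0.973, -0.001, -0.001]
ft_force: [0.4, 0.3, -2.2]
width: 0.145
```

```bash
cat >> h.py <<'E'
from scipy.optimize import least_squares
def rimpts(im,cu,cv_,r0=85,r1=40,smax=90,vmin=150):
    hsv=cv2.cvtColor(cv2.GaussianBlur(im,(3,3),0),cv2.COLOR_BGR2HSV); pts=[]
    for a in np.radians(np.arange(0,360,4)):
        for r in np.arange(r0,r1,-0.5):
            u=cu+r*np.cos(a); v=cv_+r*np.sin(a)
            if not(0<=v<383 and 0<=u<511): continue
            q=hsv[int(round(v)),int(round(u))]
            if q[1]<smax and q[2]>vmin: pts.append((u,v));break
    return np.array(pts)
E
python3 - <<'E'
from h import *
s=robot.observe();print(s['clock'],s['tool_pos'])
cal,im=shot("wrist","w8"); np.save("cal8.npy",cal,allow_pickle=True)
c=proj(cal,[482,6,40]);print(c)
pts=rimpts(im,*c); P=np.array([onz(cal,u,v,40)[:2] for u,v in pts])
f=lambda x:np.hypot(P[:,0]-x[0],P[:,1]-x[1])-x[2]
r=least_squares(f,[480,0,69],loss='soft_l1',f_scale=.7); print(r.x,len(P),np.median(abs(r.fun)))
w=cv2.resize(im,None,fx=1.5,fy=1.5)
for a in np.radians(np.arange(0,360,5)):
  for rr,z in((69,40),(65,40)):
    p=proj(cal,[r.x[0]+rr*np.cos(a),r.x[1]+rr*np.sin(a),z])*1.5; cv2.circle(w,tuple(np.int32(np.round(p))),1,(0,0,255),-1)
cv2.imwrite("pics/w8c.png",w)
E
```

```text
8.2 [502.803  17.152 400.379]
[256.845 151.064]
[480.864   4.652  70.089] 88 0.5376998944525795
```

View pics/w8c.png

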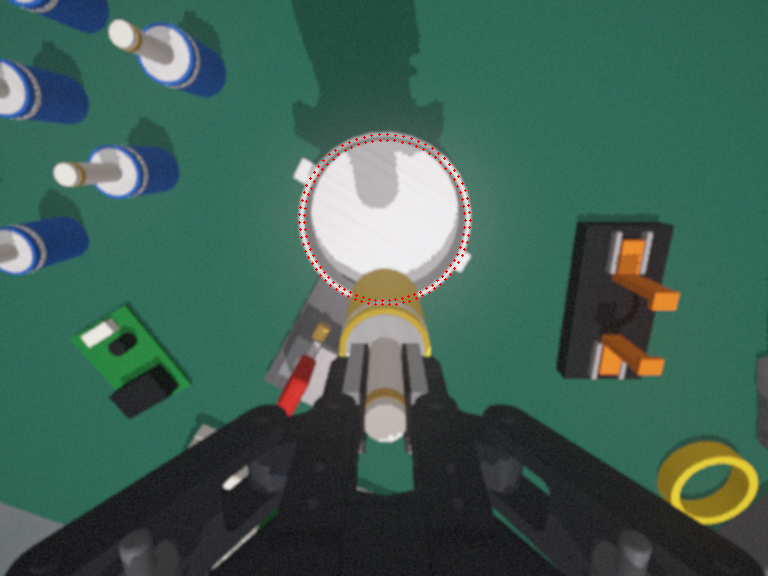

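```bash
python3 - <<'E'
from h import *
cal=get_calibration("wrist"); s=robot.observe(); t=s['tool_pos']; Rm=R.from_quat(s['eef_rot']).as_matrix()
for d in (138,186): print(proj(cal,t+Rm@[0,0,d]), onz(cal,385.5/1.5,422/1.5,t[2]-138)-t if d==138 else onz(cal,385.5/1.5,350/1.5,t[2]-186)-t)
print(Rm)
im=cv2.imread("pics/w8.png"); cv2.imwrite("pics/w8d.png",cv2.resize(im[170:310,200:310],None,fx=5,fy=4))
E
```

```text
[257.455 279.888] [   0.671   -0.146 -138.   ]
[257.156 232.712] [   0.264   -0.314 -186.   ]
[[-0.892 -0.451 -0.001]
 [-0.451  0.892 -0.002]
 [ 0.002 -0.002 -1.   ]]
```

View pics/w8d.png

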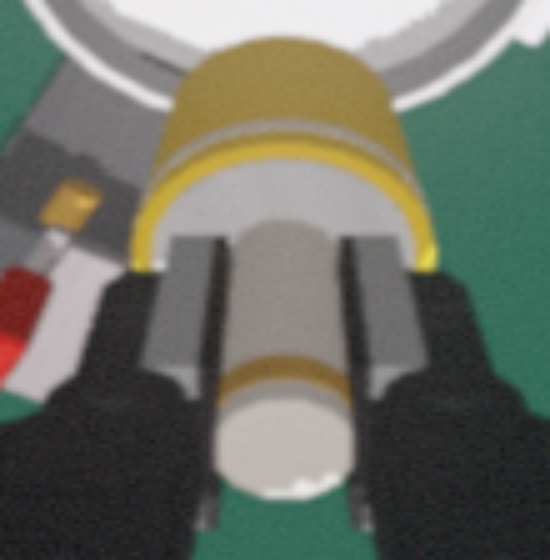

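```bash
python3 - <<'E'
from h import *
rel([481.5,5,330],116.9)
rel([481.5,5,252],116.9)
E
```

```text
turn [-0.002 -0.002 -0.001] shift [ 0.503 -0.021  1.41 ] q7 1.2837483720802718
turn [-0.002 -0.002 -0.001] shift [ 0.5   -0.019  2.97 ] q7 1.2837483720802718
```

Emit:
move_arm --series '[[[0,0,0],[0.5,-0.02,0.6],1],[[0,0,0],[0.5,-0.02,1.2],1],[[0,0,0],[0.5,-0.02,1.8],1],[[0,0,0],[0.5,-0.02,2.3],1],[[0,0,0],[0.5,-0.02,2.6],1],[[0,0,0],[0.5,-0.02,2.8],1],[[0,0,0],[0.5,-0.02,2.9],1],[[0,0,0],[0.5,-0.02,2.95],1],[[0,0,0],[0.5,-0.02,2.97],1],[[0,0,0],[0.5,-0.02,2.97],1]]'

```text
clock: 9.25
tool_pos: [481.3, 3.5, 252.0]
eef_rot: [-0.231, 0.973, -0.001, -0.001]
ft_force: [0.1, 0.1, -1.1]
width: 0.149
```

```bash
python3 - <<'E'
from h import *
s=robot.observe();print(s['clock'],s['tool_pos'],s['width'],s['ft_force'],s['ft_torque'])
shot("wrist","w9"); cal,im=shot("scene","s9");cv2.imwrite("pics/s9c.png",cv2.resize(im[130:260,190:310],None,fx=4.5,fy=4.5,interpolation=cv2.INTER_CUBIC))
E
```

```text
9.25 [481.298   3.473 251.988] 0.14860797843938311 [ 0.067  0.06  -1.15 ] [-0.005 -0.006  0.017]
```

View pics/w9.png

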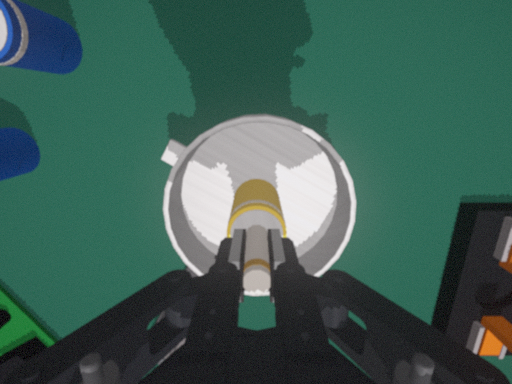

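View pics/s9c.png

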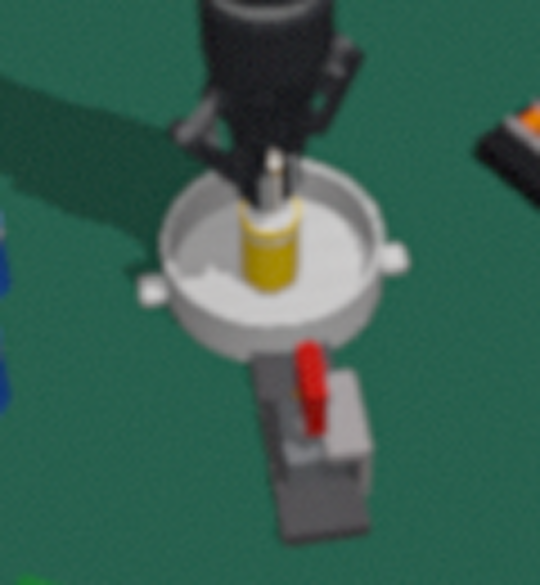

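```bash
python3 - <<'E'
from h import *
cal=get_calibration("wrist"); im=cv2.imread("pics/w9.png")
pts=rimpts(im,259,205,r0=110,r1=60); 
P=np.array([onz(cal,u,v,40)[:2] for u,v in pts if v<235])
for rad in (None,69):
    f=lambda x:np.hypot(P[:,0]-x[0],P[:,1]-x[1])-(rad or x[2])
    r=least_squares(f,[480,0,69],loss='soft_l1',f_scale=.7); print(r.x,len(P),np.median(abs(r.fun)))
# floor
hsv=cv2.cvtColor(im,cv2.COLOR_BGR2HSV)
E
```

```text
[479.809   3.714  69.291] 54 0.3087246821692631
[479.501   3.565  69.   ] 54 0.3181330450688833
```

Emit:
move_arm --series '[[[0,0,0],[0.02,0,0.02],1],[[0,0,0],[0.02,0,0.03],1],[[0,0,0],[0.02,0,0.03],0.4],[[0,0,0],[0.02,0,0.03],0.2],[[0,0,0],[0.02,0,0.03],0.2],[[0,0,0],[0.02,0,0.03],0.2],[[0,0,0],[0.02,0,0.03],0.2],[[0,0,0],[0.02,0,-0.6],0.2],[[0,0,0],[0.02,0,-1.4],0.2],[[0,0,0],[0.02,0,-2.2],0.2],[[0,0,0],[0.02,0,-3.0],0.2],[[0,0,0],[0.02,0,-3.0],0.2]]'

```text
clock: 10.55
tool_pos: [481.8, 4.5, 406.0]
eef_rot: [-0.231, 0.973, -0.002, 0.003]
ft_force: [1.2, 0.6, -0.5]
width: 0.401
```

```bash
python3 - <<'E'
from h import *
s=robot.observe();print(s['clock'],s['tool_pos'],s['width'],s['ft_force'],s['ft_torque'])
cal,im=shot("wrist","w10"); 
c=proj(cal,[480,4,40])
pts=rimpts(im,*c,r0=75); P=np.array([onz(cal,u,v,40)[:2] for u,v in pts])
f=lambda x:np.hypot(P[:,0]-x[0],P[:,1]-x[1])-x[2]
r=least_squares(f,[480,0,69],loss='soft_l1',f_scale=.7); print(r.x,len(P),np.median(abs(r.fun)))
for l in("plug_handle","can1_mid"):
    for d in find_in(l,"wrist"): print(l,d['score'],d['centre'],proj(cal,d['centre']))
E
```

```text
10.55 [481.774   4.452 406.039] 0.40079016907345355 [ 1.193  0.561 -0.537] [-0.003 -0.005  0.057]
[479.958   4.091  69.871] 90 0.4480281861843949
plug_handle 0.69 [602.9, -15.1, 34.0] [206.635 235.163]
can1_mid 0.67 [530.6, -184.8, 55.8] [ 93.98  134.815]
can1_mid 0.47 [437.1, -269.1, 56.9] [38.697 14.337]
```

View pics/w10.png

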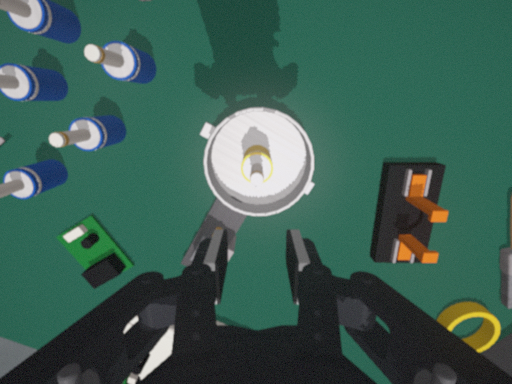

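```bash
python3 - <<'E'
from h import *
rel([500,-270,420],90)
cal=get_calibration("wrist"); print(onz(cal,257,180,113))
im=cv2.imread("pics/w10.png"); cv2.imwrite("pics/w10c.png",cv2.resize(im[100:225,195:325],None,fx=4.5,fy=4.5))
E
```

```text
turn [-0.003 -0.004  0.466] shift [ 2.098 -5.059 -0.355] q7 1.2889781339282171
[473.72   -0.759 113.   ]
```

View pics/w10c.png

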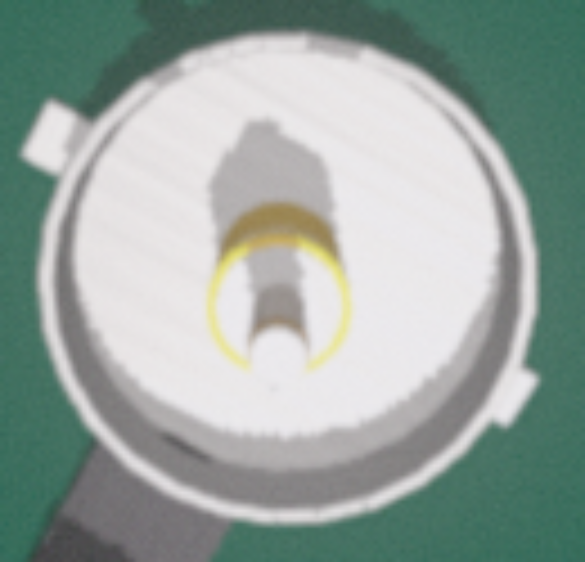

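```bash
python3 - <<'E'
from h import *
cal=get_calibration("wrist")
for u,v,z in((256.8,178.4,113),(257.2,167.8,65),(195+288/4.5,100+278/4.5,40),(195+288/4.5,100+238/4.5,5)): print(onz(cal,u,v,z))
s=robot.observe();print(proj(cal,[480,4,113]))
E
```

```text
[472.354  -1.666 113.   ]
[472.329  -1.198  65.   ]
[469.554  -0.08   40.   ]
[464.856  -2.178   5.   ]
[258.441 187.537]
```

Emit:
move_arm --series '[[[0,0,0.08],[0.4,-0.9,-0.35],0],[[0,0,0.16],[0.8,-1.8,-0.35],0],[[0,0,0.24],[1.2,-2.7,-0.35],0],[[0,0,0.32],[1.6,-3.6,-0.35],0],[[0,0,0.4],[1.9,-4.4,-0.35],0],[[0,0,0.466],[2.1,-5.06,-0.35],0],[[0,0,0.466],[2.1,-5.06,-0.35],0],[[0,0,0.466],[2.1,-5.06,-0.35],0],[[0,0,0.466],[2.1,-5.06,-0.35],0],[[0,0,0.466],[2.1,-5.06,-0.35],0]]'

```text
clock: 11.7
tool_pos: [500.5, -268.1, 419.6]
eef_rot: [-0.002, 1.0, -0.001, -0.002]
ft_force: [-0.3, 0.3, -0.7]
width: 0.5
```

```bash
python3 - <<'E'
from h import *
s=robot.observe();print(s['clock'],s['tool_pos'],s['joint_velocities'],s['joint_pos'])
cal,im=shot("wrist","w11"); np.save("cal11.npy",cal,allow_pickle=True)
for d in find_in("can1_mid","wrist"): print(d['score'],d['centre'],proj(cal,d['centre']))
cv2.imwrite("pics/w11c.png",cv2.resize(im,None,fx=1.56,fy=1.56))
E
```

```text
11.7 [ 500.489 -268.065  419.556] [ 0.    -0.005  0.002 -0.007  0.003  0.     0.   ] [ 0.814  0.668 -0.701  1.708  0.513  0.96   1.489]
0.94 [530.6, -194.7, 56.2] [314.079 192.413]
```

View pics/w11c.png

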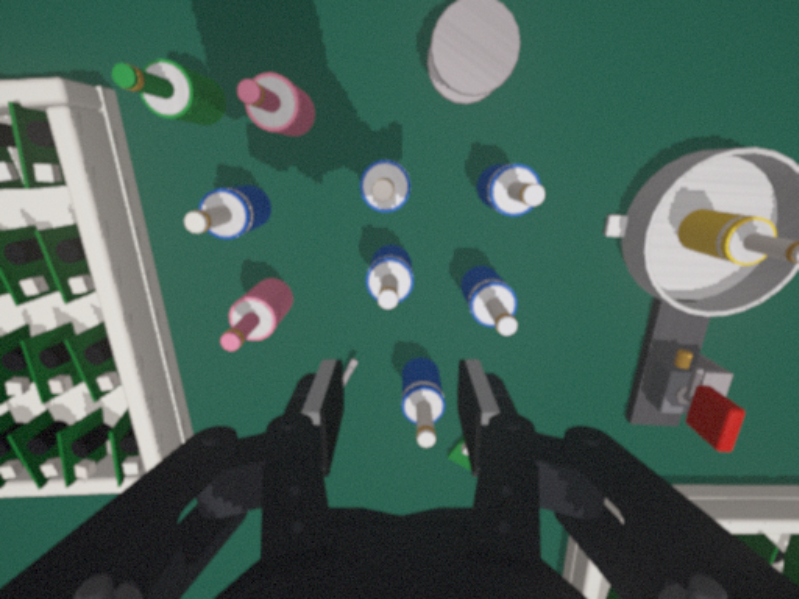

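```bash
cat > det.py <<'E'
from h import *
def blue_discs(cal,im):
    "white body-top discs ringed by blue: return list of px centres and world (z=60)"
E
python3 - <<'E'
from h import *
cal=np.load("cal11.npy",allow_pickle=True).item(); k=1.5625
B=dict(A=(226,213),B=(386,185),C=(516,189),D=(390,279),E=(493,303),F=(424,403))
T=dict(A=(195,222),B=(383,187),C=(534,195),D=(388,299),E=(507,326),F=(426,439))
for n in B: print(n,onz(cal,B[n][0]/k,B[n][1]/k,60)[:2],onz(cal,T[n][0]/k,T[n][1]/k,108)[:2])
im=cv2.imread("pics/w11.png")
pts=rimpts(im,735/k,232/k,r0=75)
E
```

```text
A [ 459.471 -403.209] [ 460.068 -404.688]
B [ 438.325 -280.334] [ 437.344 -280.554]
C [ 440.946 -182.47 ] [ 442.054 -183.134]
D [ 511.391 -277.667] [ 512.887 -277.799]
E [ 531.385 -193.57 ] [ 532.704 -193.426]
F [ 624.69  -248.137] [ 627.062 -248.95 ]
```

```bash
python3 - <<'E'
from h import *
rel([442,-183,300],90)
E
```

```text
turn [-0.003 -0.003  0.002] shift [1.16  1.721 2.395] q7 1.489336681181873
```

Emit:
move_arm --series '[[[0,0,0],[0.5,0.7,0.8],0],[[0,0,0],[1.0,1.4,1.6],0],[[0,0,0],[1.16,1.72,2.3],0],[[0,0,0],[1.16,1.72,2.4],0],[[0,0,0],[1.16,1.72,2.4],0],[[0,0,0],[1.16,1.72,2.4],0]]'

```text
clock: 12.4
tool_pos: [442.9, -184.1, 300.3]
eef_rot: [-0.0, 1.0, -0.002, -0.001]
ft_force: [0.7, -0.8, -0.0]
width: 0.501
```

```bash
cat > look.py <<'E'
import sys
from h import *
n=sys.argv[1]
s=robot.observe();print(round(float(s['clock']),2),s['tool_pos'],s['width'],s['ft_force'],abs(s['joint_velocities']).max())
cal,im=shot("wrist",n); np.save(f"pics/{n}.npy",cal,allow_pickle=True)
cv2.imwrite(f"pics/{n}c.png",cv2.resize(im,None,fx=1.5625,fy=1.5625,interpolation=cv2.INTER_CUBIC))
E
python3 look.py w12
python3 -c "
from h import *
rel([442,-183,246],90)"
```

```text
12.4 [ 442.885 -184.053  300.31 ] 0.5013767900841196 [ 0.686 -0.796 -0.02 ] 0.01982393005830972
turn [-0.004  0.    -0.001] shift [0.022 0.033 1.093] q7 1.1165565281979444
```

View pics/w12c.png

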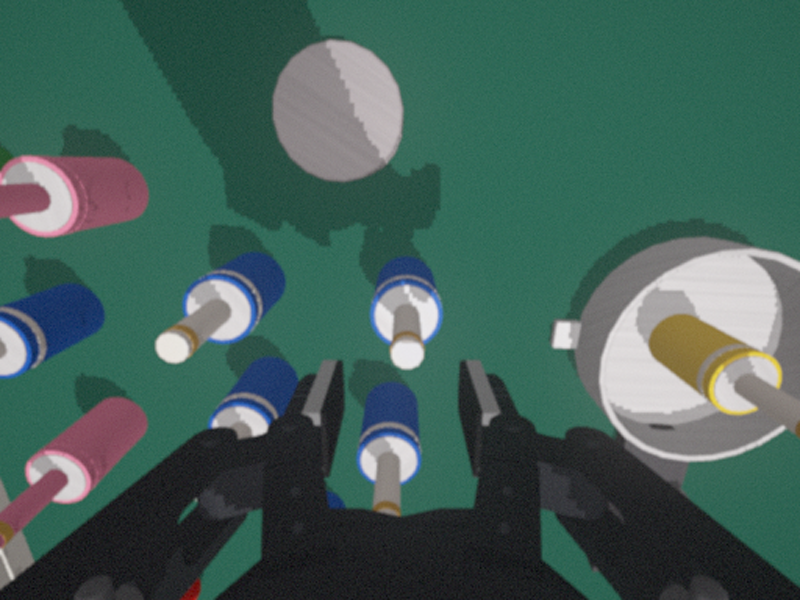

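```bash
cat > px.py <<'E'
import sys
from h import *
n=sys.argv[1]; cal=np.load(f"pics/{n}.npy",allow_pickle=True).item()
for a in sys.argv[2:]:
    u,v,z=map(float,a.split(',')); print(a,onz(cal,u/1.5625,v/1.5625,z))
E
python3 px.py w12 407,352,108 407,313,60
```

```text
407,352,108 [ 440.671 -182.366  108.   ]
407,313,60 [ 440.698 -181.861   60.   ]
```

Emit:
move_arm --series '[[[0,0,0],[0.045,0.04,0.5],0],[[0,0,0],[0.045,0.04,0.9],0],[[0,0,0],[0.045,0.04,1.09],0],[[0,0,0],[0.045,0.04,1.09],0.5],[[0,0,0],[0.045,0.04,1.09],1],[[0,0,0],[0.045,0.04,1.09],1],[[0,0,0],[0.045,0.04,1.09],1],[[0,0,0],[0.045,0.04,1.09],1],[[0,0,0],[0.045,0.04,1.09],1],[[0,0,0],[0.045,0.04,0.6],1],[[0,0,0],[0.045,0.04,-0.4],1],[[0,0,0],[0.045,0.04,-1.4],1]]'

```text
clock: 13.65
tool_pos: [439.3, -181.7, 370.6]
eef_rot: [-0.0, 1.0, -0.001, -0.003]
ft_force: [1.8, -2.6, -2.8]
width: 0.144
```

```bash
python3 -c "
from h import *
s=robot.observe();print(s['clock'],s['tool_pos'],s['width'],s['ft_force'])
rel([458.3,-33.7,390],90)"
```

```text
13.65 [ 439.29  -181.706  370.582] 0.14415863557316327 [ 1.834 -2.565 -2.797]
turn [-0.002 -0.006  0.001] shift [-0.379  2.959 -0.396] q7 1.2387642427620935
```

Emit:
move_arm --series '[[[0,0,0],[-0.05,0.3,-0.4],1],[[0,0,0],[-0.2,1.1,-0.4],1],[[0,0,0],[-0.38,2.0,-0.4],1],[[0,0,0],[-0.38,2.7,-0.4],1],[[0,0,0],[-0.38,2.96,-0.4],1],[[0,0,0],[-0.38,2.96,-0.4],1],[[0,0,0],[-0.38,2.96,-0.4],1],[[0,0,0],[-0.38,2.96,-0.4],1]]'

```text
clock: 14.45
tool_pos: [458.9, -35.7, 388.8]
eef_rot: [0.002, 1.0, -0.002, -0.002]
ft_force: [0.7, 0.1, -2.3]
width: 0.147
```

```bash
python3 look.py w13
python3 -c "
from h import *
rel([458.3,-33.7,252],90)"
```

```text
14.45 [458.868 -35.746 388.842] 0.1473621001492426 [ 0.744  0.142 -2.277] 0.004258542430666037
turn [-0.005 -0.003 -0.003] shift [0.003 0.051 2.738] q7 0.9540953413901915
```

View pics/w13c.png

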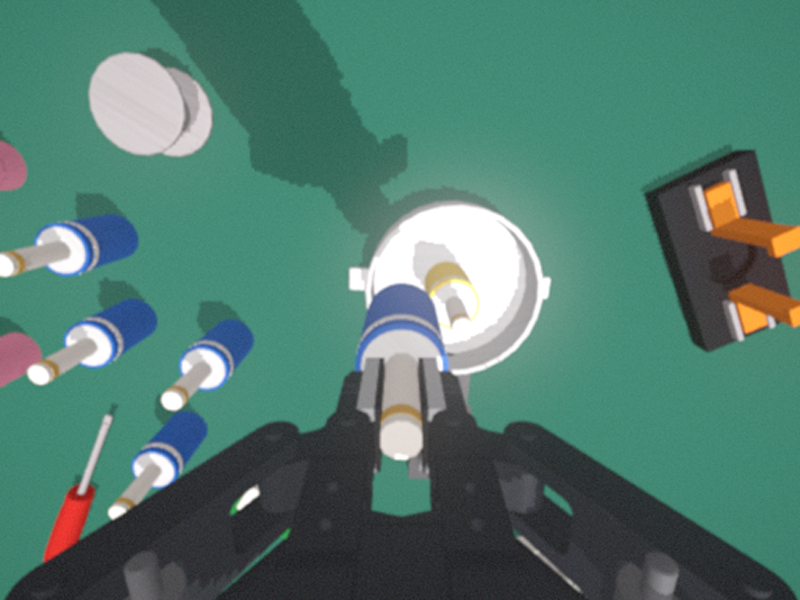

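```bash
cat > pot.py <<'E'
import sys
from h import *
n=sys.argv[1]; cal=np.load(f"pics/{n}.npy",allow_pickle=True).item(); im=cv2.imread(f"pics/{n}.png")
c=proj(cal,[480,4,40]); pts=rimpts(im,*c,r0=75); P=np.array([onz(cal,u,v,40)[:2] for u,v in pts])
f=lambda x:np.hypot(P[:,0]-x[0],P[:,1]-x[1])-x[2]
for r0 in (69,):
    r=least_squares(f,[480,4,69],loss='soft_l1',f_scale=.5); print("pot",r.x,len(P),np.median(abs(r.fun)))
E
python3 pot.py w13; python3 px.py w13 459,322,113 453,299,65 402,437,250.8 401,362,203
```

```text
pot [473.727   9.342  77.547] 89 2.7832989504587857
459,322,113 [474.702  -1.27  113.   ]
453,299,65 [475.153   0.48   65.   ]
402,437,250.8 [458.452 -36.199 250.8  ]
401,362,203 [457.562 -36.681 203.   ]
```

```bash
python3 px.py w13 366,290,40 544,285,40 453,202,40 460,374,40 ; python3 -c "
from h import *
im=cv2.imread('pics/w13.png');cv2.imwrite('pics/w13d.png',cv2.resize(im[120:250,215:365],None,fx=5,fy=4.5))"
```

```text
366,290,40 [475.623 -64.818  40.   ]
544,285,40 [471.841  74.062  40.   ]
453,202,40 [408.295   1.053  40.   ]
460,374,40 [548.924  11.645  40.   ]
```

View pics/w13d.png

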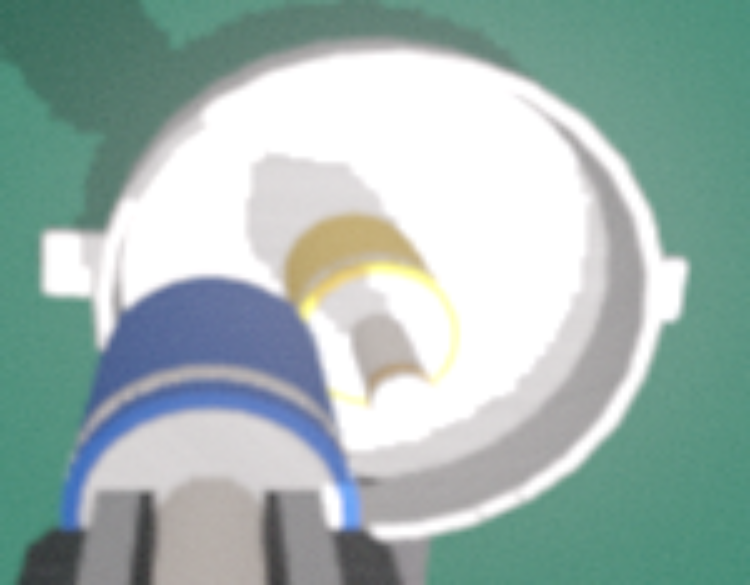

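Emit:
move_arm --series '[[[0,0,0],[0.02,0.04,0.8],1],[[0,0,0],[0.02,0.04,1.6],1],[[0,0,0],[0.02,0.04,2.2],1],[[0,0,0],[0.02,0.04,2.55],1],[[0,0,0],[0.02,0.04,2.7],1],[[0,0,0],[0.02,0.04,2.76],1],[[0,0,0],[0.02,0.04,2.77],1]]'

```text
clock: 15.2
tool_pos: [458.0, -32.7, 251.2]
eef_rot: [0.0, 1.0, -0.002, -0.001]
ft_force: [0.4, 0.2, -1.5]
width: 0.147
```

```bash
python3 look.py w14
```

```text
15.2 [457.991 -32.711 251.247] 0.14656644547602948 [ 0.441  0.197 -1.525] 0.018512709167877794
```

View pics/w14c.png

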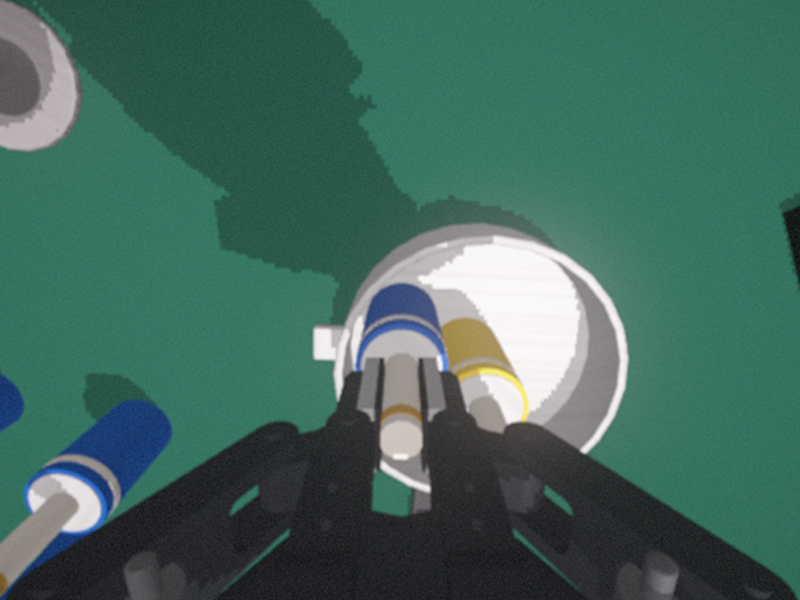

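Emit:
move_arm --series '[[[0,0,0],[0,-0.02,0.02],1],[[0,0,0],[0,-0.02,0.02],0.3],[[0,0,0],[0,-0.02,0.02],0.3],[[0,0,0],[0,-0.02,0.02],0.3],[[0,0,0],[0,-0.02,-0.5],0.3],[[0,0,0],[0,-0.02,-1.3],0.3],[[0,0,0],[-0.4,-0.9,-1.4],0],[[0,0,0],[-0.8,-1.8,-1.4],0],[[0,0,0],[-1.2,-2.7,-1.3],0],[[0,0,0],[-1.47,-3.22,-1.1],0],[[0,0,0],[-1.47,-3.22,-1.0],0],[[0,0,0],[-1.47,-3.22,-1.0],0]]'

```text
clock: 16.45
tool_pos: [530.8, -193.5, 300.1]
eef_rot: [0.001, 1.0, -0.001, -0.002]
ft_force: [0.3, 0.1, 0.2]
width: 0.503
```

Emit:
move_arm --series '[[[0,0,0],[0,0,0],0]]'

```text
clock: 16.55
tool_pos: [531.1, -191.6, 301.2]
eef_rot: [-0.001, 1.0, -0.001, -0.002]
ft_force: [0.6, -0.6, -0.4]
width: 0.503
```

```bash
python3 look.py w15
```

```text
16.55 [ 531.057 -191.649  301.198] 0.5029287977108999 [ 0.594 -0.567 -0.381] 0.012417303115469722
```

View pics/w15c.png

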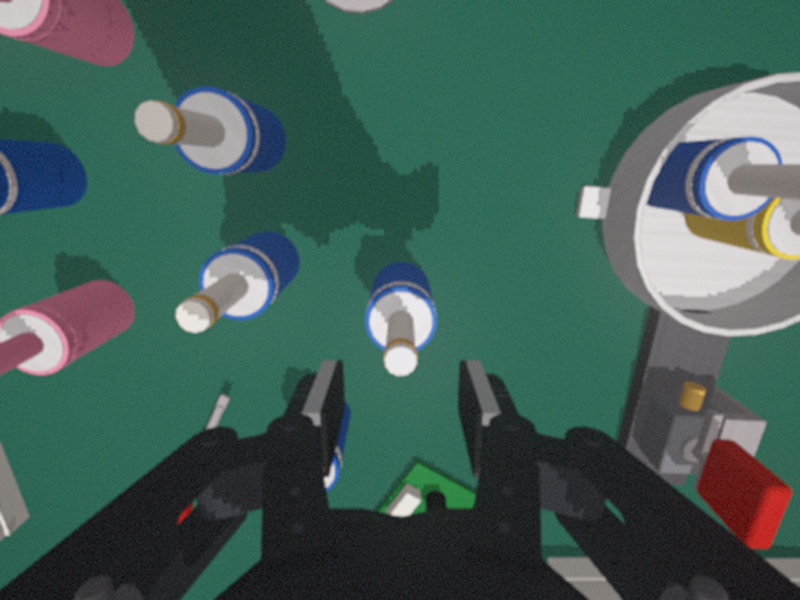

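```bash
python3 px.py w15 400,360,108 401,319,60
```

```text
400,360,108 [ 532.528 -192.535  108.   ]
401,319,60 [ 532.047 -192.18    60.   ]
```

Emit:
move_arm --series '[[[0,0,0],[-0.025,-0.013,0.5],0],[[0,0,0],[-0.025,-0.013,0.9],0],[[0,0,0],[-0.025,-0.013,1.1],0],[[0,0,0],[-0.025,-0.013,1.1],0.5],[[0,0,0],[-0.025,-0.013,1.1],1],[[0,0,0],[-0.025,-0.013,1.1],1],[[0,0,0],[-0.025,-0.013,1.1],1],[[0,0,0],[-0.025,-0.013,1.1],1],[[0,0,0],[-0.025,-0.013,0.6],1],[[0,0,0],[-0.025,-0.013,-0.4],1],[[0,0,0],[-0.025,-0.013,-1.3],1],[[0,0,0],[-0.025,-0.013,-1.75],1]]'

```text
clock: 17.8
tool_pos: [533.6, -193.1, 392.6]
eef_rot: [0.0, 1.0, -0.002, 0.002]
ft_force: [-0.6, 0.5, -2.1]
width: 0.144
```

```bash
python3 -c "
from h import *
s=robot.observe();print(s['clock'],s['tool_pos'],s['width'],s['ft_force'])
rel([501.3,-34,390],90)"
```

```text
17.8 [ 533.594 -193.099  392.634] 0.14402938792165257 [-0.574  0.486 -2.077]
turn [-0.004  0.003 -0.   ] shift [0.646 3.182 0.037] q7 1.2950596505044145
```

Emit:
move_arm --series '[[[0,0,0],[0.2,0.8,0],1],[[0,0,0],[0.4,1.7,0],1],[[0,0,0],[0.6,2.5,0],1],[[0,0,0],[0.64,3.0,0],1],[[0,0,0],[0.64,3.18,0],1],[[0,0,0],[0.64,3.18,0.02],1],[[0,0,0],[0.64,3.18,0.02],1],[[0,0,0],[0.64,3.18,0.02],1],[[0,0,0],[0.64,3.18,0.02],1]]'

```text
clock: 18.7
tool_pos: [501.0, -35.9, 386.8]
eef_rot: [0.001, 1.0, -0.002, -0.001]
ft_force: [-0.1, 0.7, -1.3]
width: 0.147
```

```bash
python3 look.py w16
python3 -c "
from h import *
rel([501.3,-34,252],90)"
```

```text
18.7 [500.958 -35.939 386.836] 0.1466235196879247 [-0.121  0.7   -1.304] 0.005938440794278838
turn [-0.004 -0.003 -0.002] shift [-0.015  0.043  2.698] q7 0.9657658740992466
```

View pics/w16c.png

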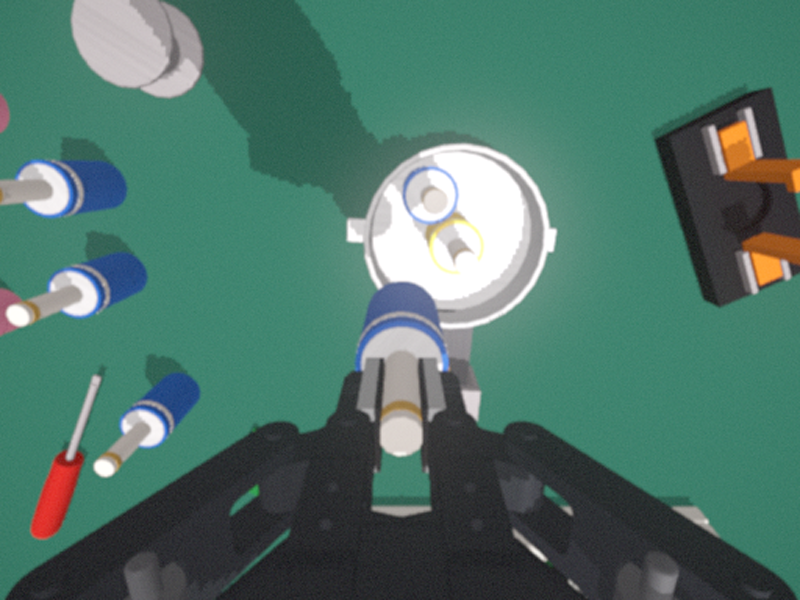

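```bash
python3 px.py w16 364,232,40 550,235,40 456,144,40 459,327,40 456,247,65 430,194,65 461,257,113 433,199,113 401,432,248.8; python3 -c "
from h import *
im=cv2.imread('pics/w16.png');cv2.imwrite('pics/w16d.png',cv2.resize(im[85:215,215:365],None,fx=5,fy=4.5))"
```

```text
364,232,40 [472.233 -64.784  40.   ]
550,235,40 [474.805  74.127  40.   ]
456,144,40 [410.615   1.618  40.   ]
459,327,40 [548.428   9.047  40.   ]
456,247,65 [478.943   1.09   65.   ]
430,194,65 [443.062 -17.601  65.   ]
461,257,113 [475.7    -1.912 113.   ]
433,199,113 [442.572 -18.918 113.   ]
401,432,248.8 [498.932 -36.576 248.8  ]
```

View pics/w16d.png

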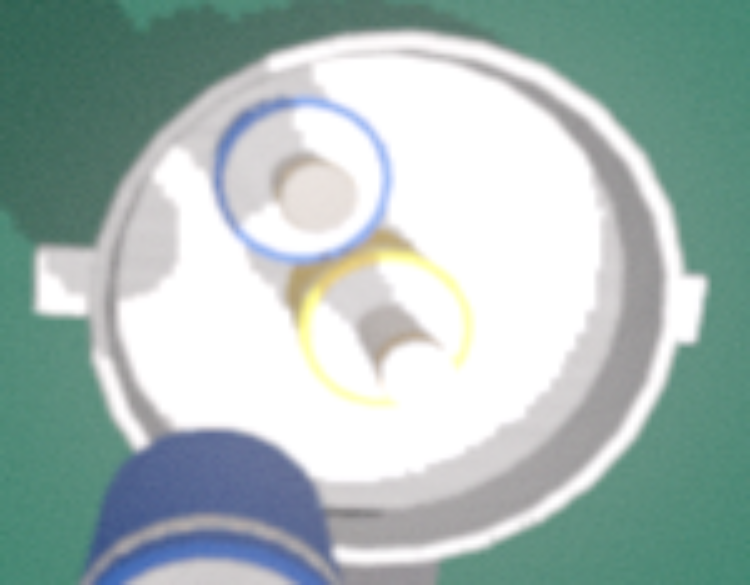

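```bash
python3 px.py w15 740,179,65 ; python3 px.py w14 402,330,65 401,440,113; 
```

```text
740,179,65 [460.168 -34.32   65.   ]
402,330,65 [443.39  -33.095  65.   ]
401,440,113 [459.068 -33.36  113.   ]
```

```bash
python3 -c "
from h import *
rel([517.2,-17.8,388],120)"
```

```text
turn [-0.003 -0.004 -0.526] shift [-0.324  0.357 -0.024] q7 0.9657658740992466
```

Emit:
move_arm --series '[[[0,0,-0.12],[-0.1,0.1,0],1],[[0,0,-0.24],[-0.2,0.2,0],1],[[0,0,-0.36],[-0.32,0.36,0],1],[[0,0,-0.48],[-0.32,0.36,0],1],[[0,0,-0.525],[-0.32,0.36,0],1],[[0,0,-0.525],[-0.32,0.36,0],1],[[0,0,-0.525],[-0.32,0.36,0],1],[[0,0,-0.525],[-0.32,0.36,0],1]]'

```text
clock: 19.55
tool_pos: [516.8, -16.7, 387.0]
eef_rot: [-0.259, 0.966, -0.001, -0.002]
ft_force: [-0.1, -0.0, -1.0]
width: 0.148
```

```bash
python3 look.py w17
python3 -c "
from h import *
rel([517.2,-17.8,252],120)"
```

```text
19.55 [516.842 -16.718 386.988] 0.14772645576858326 [-0.138 -0.04  -1.006] 0.0023245804347082903
turn [-0.002 -0.004  0.   ] shift [-0.005 -0.018  2.701] q7 1.3636911280697335
```

View pics/w17c.png

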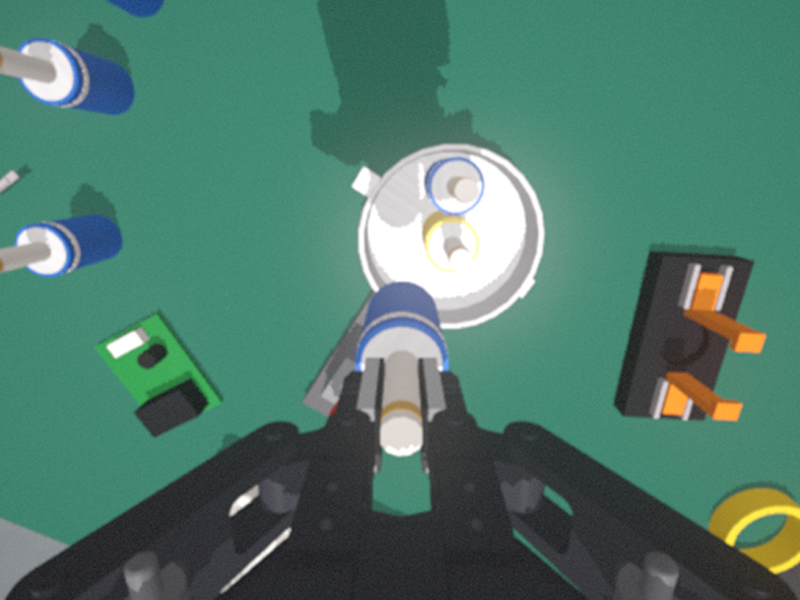

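```bash
python3 px.py w17 452,244,65 455,186,65 460,253,113 464,188,113 401,432,249
python3 px.py w17 358,234,40 544,234,40 452,143,40 452,327,40
```

```text
452,244,65 [478.163   0.827  65.   ]
455,186,65 [444.145 -18.137  65.   ]
460,253,113 [475.652  -1.717 113.   ]
464,188,113 [443.506 -19.484 113.   ]
401,432,249 [515.095 -18.516 249.   ]
358,234,40 [509.347 -59.17   40.   ]
544,234,40 [439.826  61.251  40.   ]
452,143,40 [419.942 -32.291  40.   ]
452,327,40 [537.421  41.333  40.   ]
```

Emit:
move_arm --series '[[[0,0,0],[-0.02,0,0.8],1],[[0,0,0],[-0.02,0,1.6],1],[[0,0,0],[-0.02,0,2.2],1],[[0,0,0],[-0.02,0,2.5],1],[[0,0,0],[-0.02,0,2.65],1],[[0,0,0],[-0.02,0,2.71],1],[[0,0,0],[-0.02,0,2.73],1]]'

```text
clock: 20.3
tool_pos: [517.2, -16.0, 251.7]
eef_rot: [-0.259, 0.966, -0.002, -0.002]
ft_force: [-3.6, -0.5, 12.0]
width: 0.144
```

```bash
python3 look.py w18
```

```text
20.3 [517.215 -16.033 251.74 ] 0.14440771146276243 [-3.552 -0.525 11.962] 0.0166916741913946
```

View pics/w18c.png

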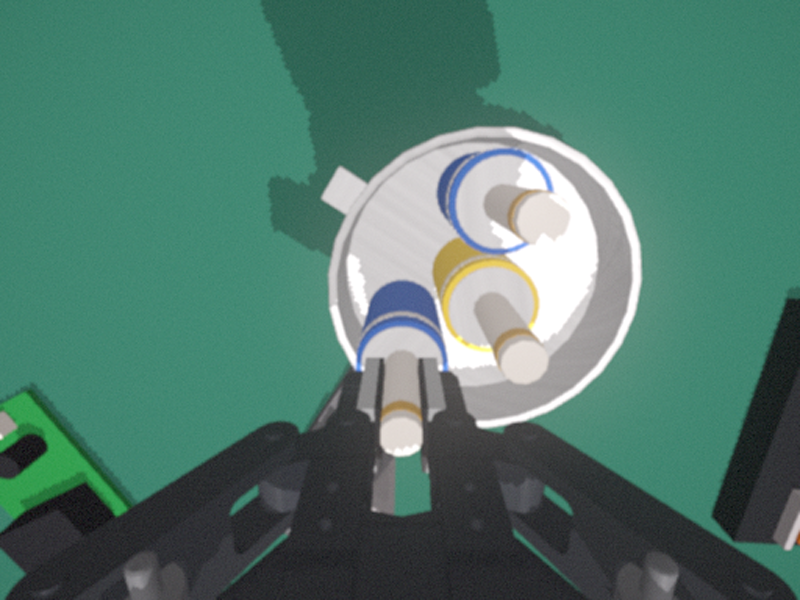

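Emit:
move_arm --series '[[[0,0,0],[0,0,-0.01],0.3],[[0,0,0],[0,0,-0.01],0.3],[[0,0,0],[0,0,-0.01],0.3],[[0,0,0],[0,0,-0.5],0.3],[[0,0,0],[0,0,-1.3],0.3],[[0,0,0],[0.3,-0.4,-1.5],0],[[0,0,0],[0.7,-1.2,-1.5],0],[[0,0,0],[1.2,-2.1,-1.4],0],[[0,0,0],[1.7,-3.0,-1.3],0],[[0,0,0],[2.3,-3.9,-1.0],0],[[0,0,0],[2.71,-4.48,-0.97],0],[[0,0,0],[2.71,-4.48,-0.97],0]]'

```text
clock: 21.55
tool_pos: [510.0, -286.6, 298.0]
eef_rot: [-0.253, 0.967, -0.003, -0.004]
ft_force: [-0.8, 0.0, -0.0]
width: 0.5
```

Emit:
move_arm --series '[[[0,0,0],[0,0,0],0],[[0,0,0],[0,0,0],0]]'

```text
clock: 21.75
tool_pos: [512.9, -276.5, 300.3]
eef_rot: [-0.26, 0.965, -0.001, -0.001]
ft_force: [1.3, 0.6, 0.7]
width: 0.497
```

```bash
python3 look.py w19
```

```text
21.75 [ 512.924 -276.476  300.344] 0.4971934302670378 [1.291 0.621 0.731] 0.01862604818823083
```

View pics/w19c.png

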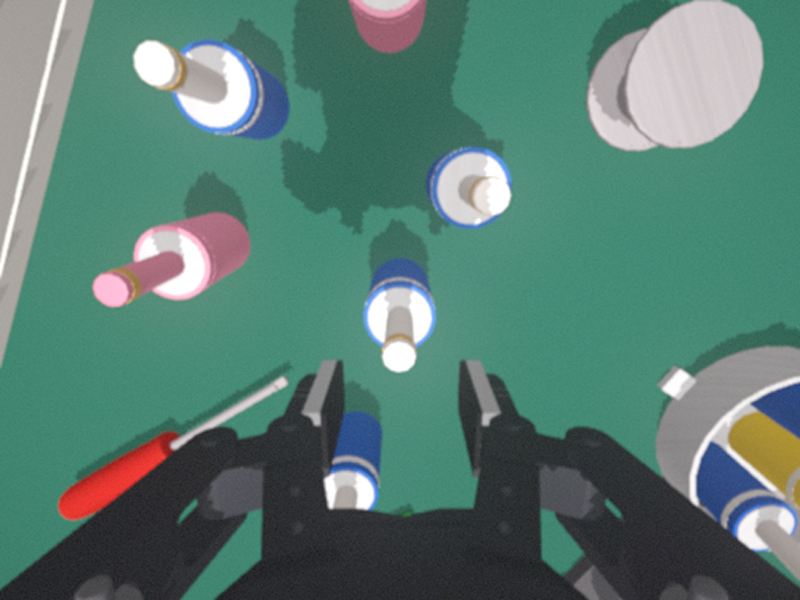

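```bash
python3 px.py w19 399,356,108 400,315,60; python3 -c "
from h import *
p=proj(get_calibration('wrist'),[512.9,-276.5,108]);print(p*1.5625)"
```

```text
399,356,108 [ 512.952 -278.067  108.   ]
400,315,60 [ 512.151 -278.176   60.   ]
[401.792 356.9  ]
```

Emit:
move_arm --series '[[[0,0,0],[0.02,-0.025,0.5],0],[[0,0,0],[0.02,-0.025,0.9],0],[[0,0,0],[0.02,-0.025,1.08],0],[[0,0,0],[0.02,-0.025,1.08],0.5],[[0,0,0],[0.02,-0.025,1.08],1],[[0,0,0],[0.02,-0.025,1.08],1],[[0,0,0],[0.02,-0.025,1.08],1],[[0,0,0],[0.02,-0.025,1.08],1],[[0,0,0],[0.02,-0.025,0.6],1],[[0,0,0],[0.02,-0.025,-0.4],1],[[0,0,0],[0.02,-0.025,-1.3],1],[[0,0,0],[0.02,-0.025,-1.75],1]]'

```text
clock: 23.0
tool_pos: [513.3, -278.9, 391.6]
eef_rot: [-0.26, 0.966, -0.003, 0.001]
ft_force: [1.2, -0.1, -1.3]
width: 0.143
```

```bash
python3 -c "
from h import *
s=robot.observe();print(s['clock'],s['tool_pos'],s['width'],s['ft_force'])
rel([517,25.8,390],120)"
```

```text
23.0 [ 513.315 -278.877  391.562] 0.14287750460363893 [ 1.235 -0.101 -1.329]
turn [-0.006  0.     0.002] shift [-3.119  5.236  0.002] q7 1.886849397330768
```

Emit:
move_arm --series '[[[0,0,0],[-0.4,0.7,0],1],[[0,0,0],[-0.9,1.5,0],1],[[0,0,0],[-1.4,2.4,0],1],[[0,0,0],[-1.9,3.2,0],1],[[0,0,0],[-2.4,4.1,0],1],[[0,0,0],[-2.8,4.8,0],1],[[0,0,0],[-3.1,5.22,0],1],[[0,0,0],[-3.12,5.22,0],1],[[0,0,0],[-3.12,5.22,0],1],[[0,0,0],[-3.12,5.22,0],1],[[0,0,0],[-3.12,5.22,0],1]]'

```text
clock: 24.1
tool_pos: [516.6, 23.1, 386.1]
eef_rot: [-0.258, 0.966, -0.002, -0.002]
ft_force: [-0.3, -0.9, -0.9]
width: 0.144
```

```bash
python3 look.py w20
python3 -c "
from h import *
rel([517,25.8,252],120)"
```

```text
24.1 [516.612  23.088 386.083] 0.1443602821198413 [-0.319 -0.895 -0.895] 0.006406510919927591
turn [-0.002 -0.005 -0.001] shift [-0.044  0.046  2.683] q7 1.2900919465077554
```

View pics/w20c.png

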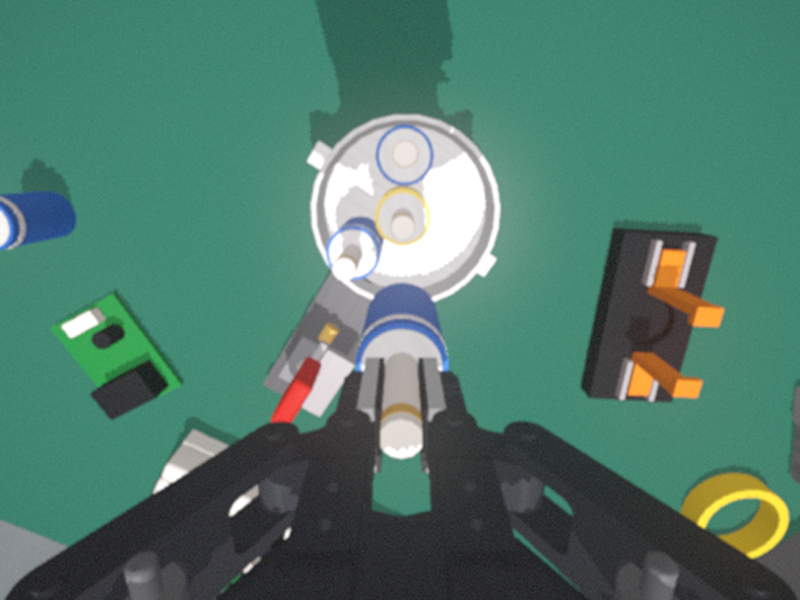

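```bash
python3 px.py w20 402,216,65 404,154,65 355,250,65 402,225,113 404,152,113 346,266,113 401,435,248 
python3 -c "
from h import *
im=cv2.imread('pics/w20.png');cv2.imwrite('pics/w20d.png',cv2.resize(im[65:200,185:335],None,fx=5,fy=4.4))"
```

```text
402,216,65 [478.334   0.751  65.   ]
404,154,65 [443.186 -18.012  65.   ]
355,250,65 [514.847 -15.886  65.   ]
402,225,113 [477.968   0.482 113.   ]
404,152,113 [443.363 -18.218 113.   ]
346,266,113 [515.07  -16.034 113.   ]
401,435,248 [515.743  21.756 248.   ]
```

View pics/w20d.png

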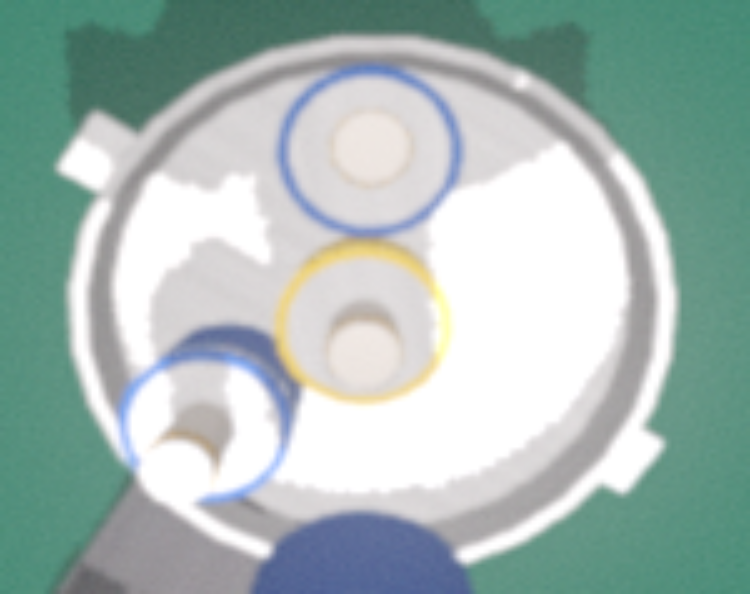

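Emit:
move_arm --series '[[[0,0,0],[-0.045,0.05,0.8],1],[[0,0,0],[-0.045,0.05,1.6],1],[[0,0,0],[-0.045,0.05,2.2],1],[[0,0,0],[-0.045,0.05,2.5],1],[[0,0,0],[-0.045,0.05,2.63],1],[[0,0,0],[-0.045,0.05,2.68],1],[[0,0,0],[-0.045,0.05,2.7],1]]'

```text
clock: 24.85
tool_pos: [517.4, 27.4, 251.9]
eef_rot: [-0.259, 0.966, -0.001, -0.001]
ft_force: [-0.9, -0.0, -1.5]
width: 0.144
```

```bash
python3 look.py w21
```

```text
24.85 [517.405  27.43  251.889] 0.14359969475791343 [-0.882 -0.008 -1.492] 0.019752838613997802
```

View pics/w21c.png

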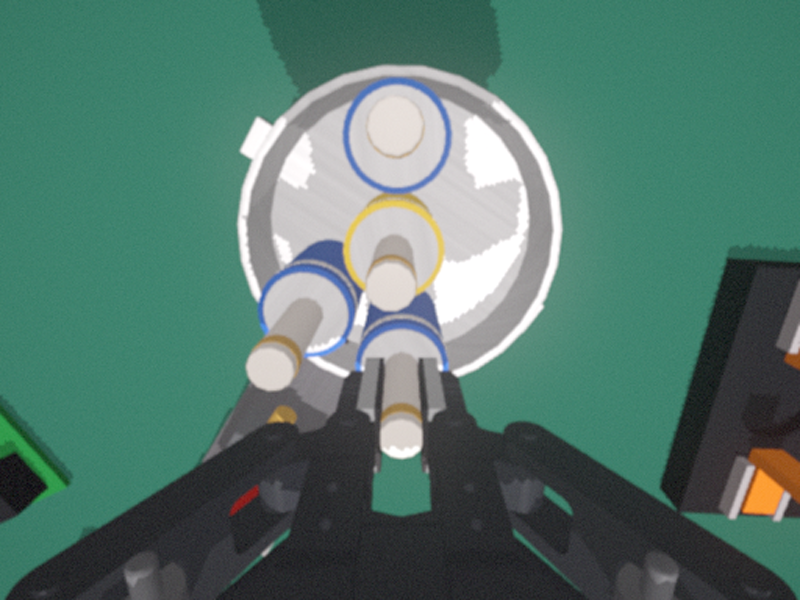

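Emit:
move_arm --series '[[[0,0,0],[0,0,0.02],0.3],[[0,0,0],[0,0,0.02],0.3],[[0,0,0],[0,0,0.02],0.3],[[0,0,0],[0,0,-0.5],0.3],[[0,0,0],[0,0,-1.3],0.3],[[0,0,0],[0.1,-0.5,-1.5],0],[[0,0,0],[0.25,-1.4,-1.5],0],[[0,0,0],[0.4,-2.4,-1.4],0],[[0,0,0],[0.55,-3.4,-1.3],0],[[0,0,0],[0.7,-4.4,-1.1],0],[[0,0,0],[0.85,-5.3,-0.97],0],[[0,0,0],[0.89,-5.86,-0.97],0]]'

```text
clock: 26.1
tool_pos: [624.9, -253.9, 299.0]
eef_rot: [-0.257, 0.967, -0.002, -0.003]
ft_force: [-0.3, -0.1, -0.6]
width: 0.499
```

Emit:
move_arm --series '[[[0,0,0],[0,0,0],0],[[0,0,0],[0,0,0],0],[[0,0,0],[0,0,0],0]]'

```text
clock: 26.4
tool_pos: [625.4, -246.1, 300.9]
eef_rot: [-0.261, 0.965, -0.001, -0.001]
ft_force: [0.8, 0.6, -0.8]
width: 0.5
```

```bash
python3 look.py w22
```

```text
26.4 [ 625.351 -246.106  300.908] 0.5001870927882799 [ 0.771  0.626 -0.772] 0.008271524516824724
```

View pics/w22c.png

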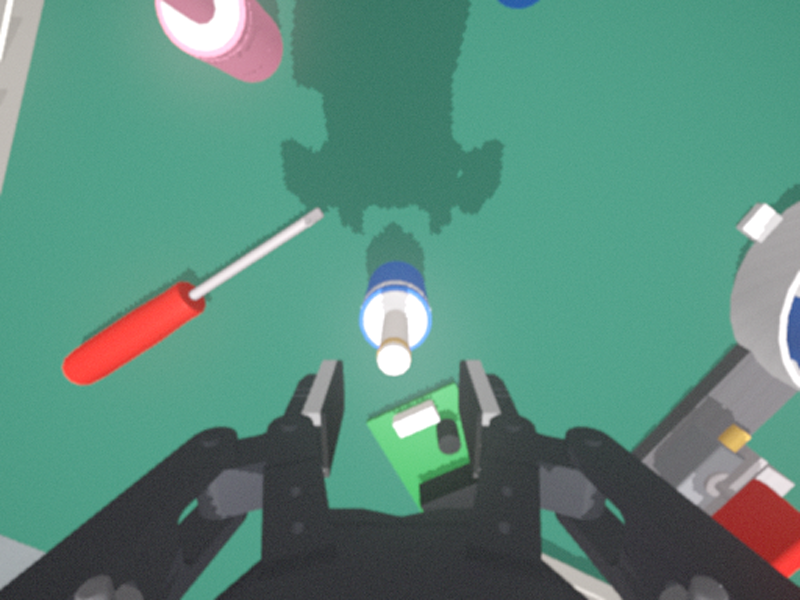

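```bash
python3 px.py w22 394,358,108 395,318,60
```

```text
394,358,108 [ 627.227 -248.907  108.   ]
395,318,60 [ 627.246 -249.123   60.   ]
```

Emit:
move_arm --series '[[[0,0,0],[0,-0.07,0.5],0],[[0,0,0],[0,-0.07,0.9],0],[[0,0,0],[0,-0.07,1.09],0],[[0,0,0],[0,-0.07,1.09],0.5],[[0,0,0],[0,-0.07,1.09],1],[[0,0,0],[0,-0.07,1.09],1],[[0,0,0],[0,-0.07,1.09],1],[[0,0,0],[0,-0.07,1.09],1],[[0,0,0],[0,-0.07,0.6],1],[[0,0,0],[0,-0.07,-0.4],1],[[0,0,0],[0,-0.07,-1.3],1],[[0,0,0],[0,-0.07,-1.75],1]]'

```text
clock: 27.65
tool_pos: [628.4, -250.3, 393.0]
eef_rot: [-0.259, 0.966, -0.003, 0.002]
ft_force: [1.3, -1.1, -1.3]
width: 0.147
```

```bash
python3 -c "
from h import *
s=robot.observe();print(s['clock'],s['tool_pos'],s['width'],s['ft_force'])
rel([480,49.5,390],120)"
```

```text
27.65 [ 628.387 -250.337  393.021] 0.14690167755174166 [ 1.254 -1.125 -1.335]
turn [-0.006  0.002  0.001] shift [-0.436  6.677  0.023] q7 1.8865907929853174
```

Emit:
move_arm --series '[[[0,0,0],[0,0.8,0],1],[[0,0,0],[-0.1,1.7,0],1],[[0,0,0],[-0.2,2.6,0],1],[[0,0,0],[-0.3,3.5,0],1],[[0,0,0],[-0.3,4.4,0],1],[[0,0,0],[-0.4,5.3,0],1],[[0,0,0],[-0.42,6.1,0],1],[[0,0,0],[-0.42,6.65,0],1],[[0,0,0],[-0.42,6.65,0],1],[[0,0,0],[-0.42,6.65,0],1],[[0,0,0],[-0.42,6.65,0],1],[[0,0,0],[-0.42,6.65,0],1]]'

```text
clock: 28.85
tool_pos: [479.5, 46.3, 387.2]
eef_rot: [-0.258, 0.966, -0.002, -0.002]
ft_force: [0.7, -0.3, -1.4]
width: 0.145
```

```bash
python3 look.py w23
python3 -c "
from h import *
rel([479,48.5,252],120)"
```

```text
28.85 [479.481  46.278 387.227] 0.145060219854441 [ 0.672 -0.308 -1.431] 0.006527353821432271
turn [-0.002 -0.004 -0.001] shift [-0.025  0.046  2.704] q7 1.2056274458228948
```

View pics/w23c.png

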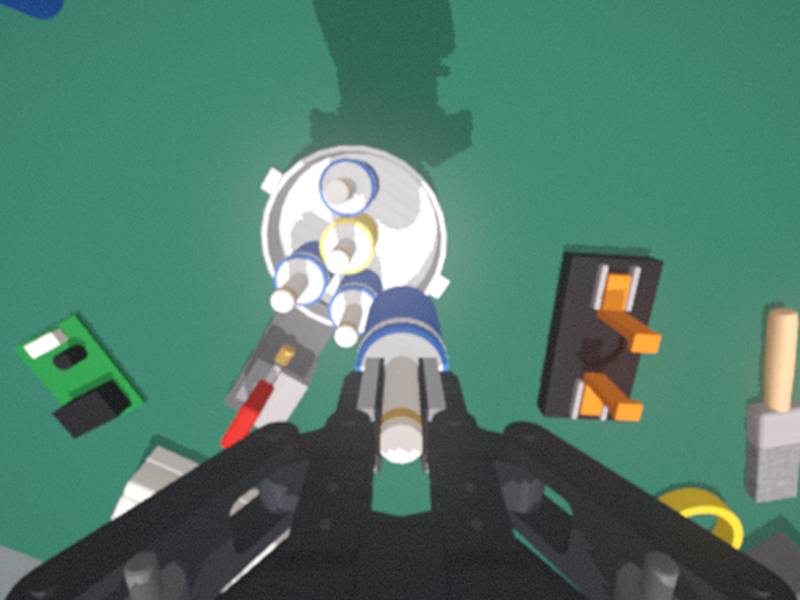

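```bash
python3 px.py w23 348,247,65 349,187,65 301,279,65 353,302,65 341,258,113 336,190,113 283,299,113 346,333,113 401,437,249.2
python3 px.py w23 262,232,40 447,232,40 355,145,40 345,326,40
```

```text
348,247,65 [478.774   2.293  65.   ]
349,187,65 [442.625 -15.995  65.   ]
301,279,65 [515.889 -15.984  65.   ]
353,302,65 [512.621  24.214  65.   ]
341,258,113 [475.656   2.558 113.   ]
336,190,113 [442.714 -17.729 113.   ]
283,299,113 [515.533 -16.145 113.   ]
346,333,113 [516.124  27.107 113.   ]
401,437,249.2 [479.271  45.354 249.2  ]
262,232,40 [506.538 -59.153  40.   ]
447,232,40 [437.508  60.725  40.   ]
355,145,40 [417.748 -27.69   40.   ]
345,326,40 [542.3    29.633  40.   ]
```

Emit:
move_arm --series '[[[0,0,0],[0,0.015,0.8],1],[[0,0,0],[0,0.015,1.6],1],[[0,0,0],[0,0.015,2.2],1],[[0,0,0],[0,0.015,2.5],1],[[0,0,0],[0,0.015,2.65],1],[[0,0,0],[0,0.015,2.7],1],[[0,0,0],[0,0.015,2.72],1]]'

```text
clock: 29.6
tool_pos: [478.7, 47.6, 251.7]
eef_rot: [-0.259, 0.966, -0.001, -0.001]
ft_force: [-0.1, -0.6, -1.5]
width: 0.147
```

```bash
python3 look.py w24
```

```text
29.6 [478.681  47.565 251.723] 0.14732516561888423 [-0.136 -0.587 -1.539] 0.02756008932169148
```

View pics/w24c.png

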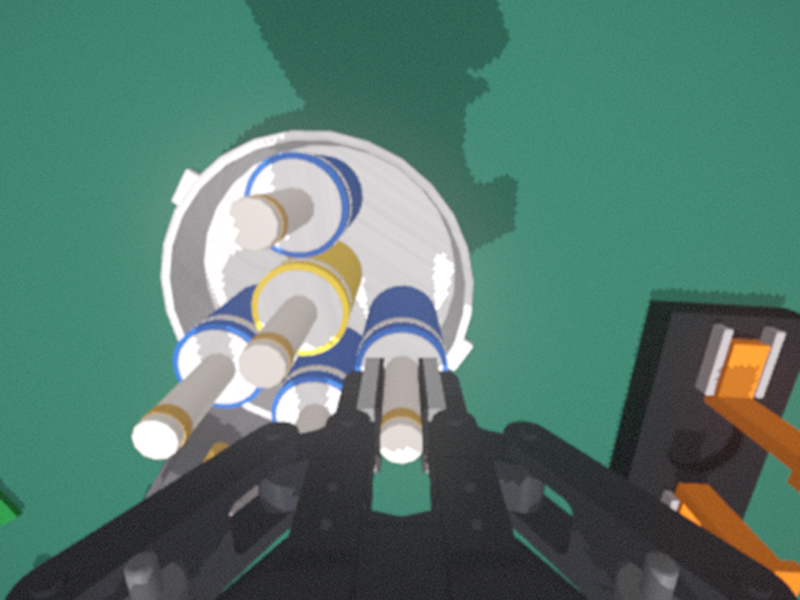

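Emit:
move_arm --series '[[[0,0,0],[0,0,0.02],0.3],[[0,0,0],[0,0,0.02],0.3],[[0,0,0],[0,0,0.02],0.3],[[0,0,0],[0,0,-0.5],0.3],[[0,0,0],[0,0,-1.3],0.3],[[0,0,0],[0.3,-0.4,-1.6],0.3],[[0,0,0],[0.8,-1.1,-1.6],0],[[0,0,0],[1.4,-1.9,-1.6],0],[[0,0,0],[2.0,-2.7,-1.5],0],[[0,0,0],[2.6,-3.5,-1.3],0],[[0,0,0],[3.2,-4.3,-1.1],0],[[0,0,0],[3.7,-5.0,-0.97],0]]'

```text
clock: 30.85
tool_pos: [442.6, -263.8, 300.7]
eef_rot: [-0.259, 0.966, -0.002, -0.002]
ft_force: [0.2, -0.4, 0.0]
width: 0.498
```

Emit:
move_arm --series '[[[0,0,0],[0.27,-0.28,0],0],[[0,0,0],[0.27,-0.28,0],0],[[0,0,0],[0.27,-0.28,0],0],[[0,0,0],[0.27,-0.28,0],0],[[0,0,0],[0.27,-0.28,0],0]]'

```text
clock: 31.35
tool_pos: [439.5, -278.5, 301.5]
eef_rot: [-0.261, 0.965, -0.001, -0.001]
ft_force: [-0.3, 0.4, 0.1]
width: 0.504
```

```bash
python3 look.py w25
```

```text
31.35 [ 439.546 -278.516  301.546] 0.5041326003564381 [-0.317  0.444  0.102] 0.0068649133452670826
```

View pics/w25c.png

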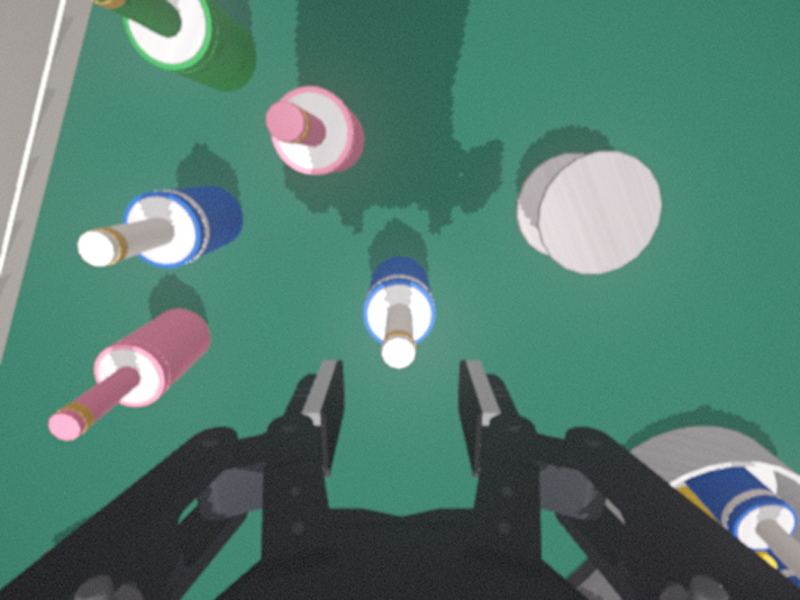

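```bash
python3 px.py w25 398,352,108 400,313,60
```

```text
398,352,108 [ 438.609 -281.304  108.   ]
400,313,60 [ 438.083 -280.797   60.   ]
```

Emit:
move_arm --series '[[[0,0,0],[0.045,-0.03,0.5],0],[[0,0,0],[0.045,-0.03,0.9],0],[[0,0,0],[0.045,-0.03,1.1],0],[[0,0,0],[0.045,-0.03,1.1],0.5],[[0,0,0],[0.045,-0.03,1.1],1],[[0,0,0],[0.045,-0.03,1.1],1],[[0,0,0],[0.045,-0.03,1.1],1],[[0,0,0],[0.045,-0.03,1.1],1],[[0,0,0],[0.045,-0.03,0.6],1],[[0,0,0],[0.045,-0.03,-0.4],1],[[0,0,0],[0.045,-0.03,-1.3],1],[[0,0,0],[0.045,-0.03,-1.75],1]]'

```text
clock: 32.6
tool_pos: [438.7, -281.9, 392.4]
eef_rot: [-0.26, 0.966, -0.003, 0.0]
ft_force: [1.0, 0.1, -1.5]
width: 0.14
```

```bash
python3 -c "
from h import *
s=robot.observe();print(s['clock'],s['tool_pos'],s['width'],s['ft_force'])
rel([441,26.5,390],120)"
```

```text
32.6 [ 438.683 -281.926  392.406] 0.13974831009983643 [ 0.978  0.124 -1.525]
turn [-0.006 -0.001  0.002] shift [-3.133  5.314  0.016] q7 1.8941523249027865
```

Emit:
move_arm --series '[[[0,0,0],[-0.4,0.7,0],1],[[0,0,0],[-0.9,1.5,0],1],[[0,0,0],[-1.4,2.4,0],1],[[0,0,0],[-1.9,3.2,0],1],[[0,0,0],[-2.4,4.1,0],1],[[0,0,0],[-2.8,4.8,0],1],[[0,0,0],[-3.1,5.3,0],1],[[0,0,0],[-3.13,5.3,0],1],[[0,0,0],[-3.13,5.3,0],1],[[0,0,0],[-3.13,5.3,0],1],[[0,0,0],[-3.13,5.3,0],1]]'

```text
clock: 33.7
tool_pos: [440.5, 24.1, 387.4]
eef_rot: [-0.258, 0.966, -0.002, -0.002]
ft_force: [0.2, 0.6, -0.9]
width: 0.144
```

```bash
python3 look.py w26
python3 -c "
from h import *
rel([441,25,252],120)"
```

```text
33.7 [440.467  24.078 387.365] 0.14374951332815922 [ 0.193  0.624 -0.887] 0.004584995477789845
turn [-0.002 -0.005 -0.001] shift [-0.029  0.015  2.708] q7 1.2070005251222247
```

View pics/w26c.png

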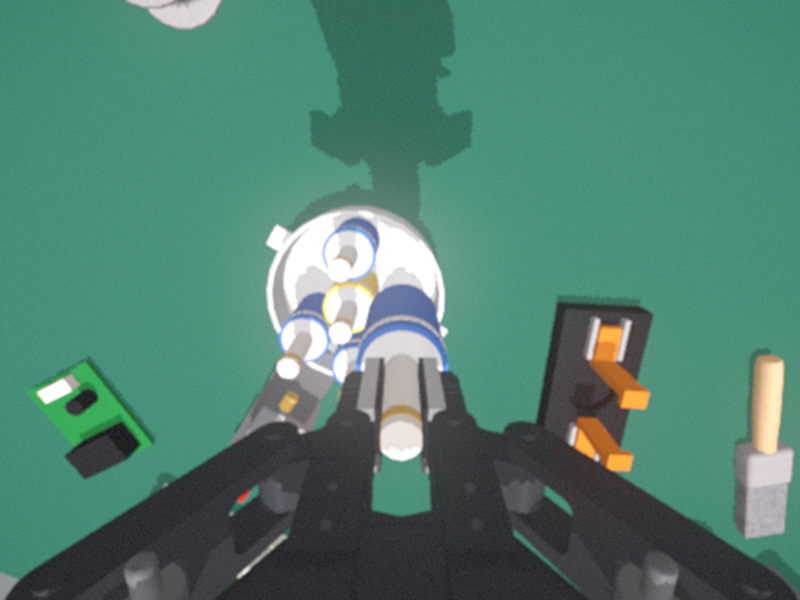

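```bash
python3 px.py w26 350,252,65 341,268,113 348,306,65 340,330,113 401,436,249.4
```

```text
350,252,65 [441.949 -17.24   65.   ]
341,268,113 [441.783 -17.03  113.   ]
348,306,65 [477.89    0.115  65.   ]
340,330,113 [477.002   0.605 113.   ]
401,436,249.4 [439.78   22.855 249.4  ]
```

Emit:
move_arm --series '[[[0,0,0],[-0.016,0.01,0.8],1],[[0,0,0],[-0.016,0.01,1.6],1],[[0,0,0],[-0.016,0.01,2.2],1],[[0,0,0],[-0.016,0.01,2.5],1],[[0,0,0],[-0.016,0.01,2.65],1],[[0,0,0],[-0.016,0.01,2.71],1],[[0,0,0],[-0.016,0.01,2.72],1]]'

```text
clock: 34.45
tool_pos: [440.7, 25.4, 251.6]
eef_rot: [-0.259, 0.966, -0.001, -0.002]
ft_force: [-0.5, -0.1, -2.1]
width: 0.141
```

```bash
python3 look.py w27
```

```text
34.45 [440.729  25.395 251.629] 0.1406714250689044 [-0.461 -0.082 -2.102] 0.019651896661555757
```

View pics/w27c.png

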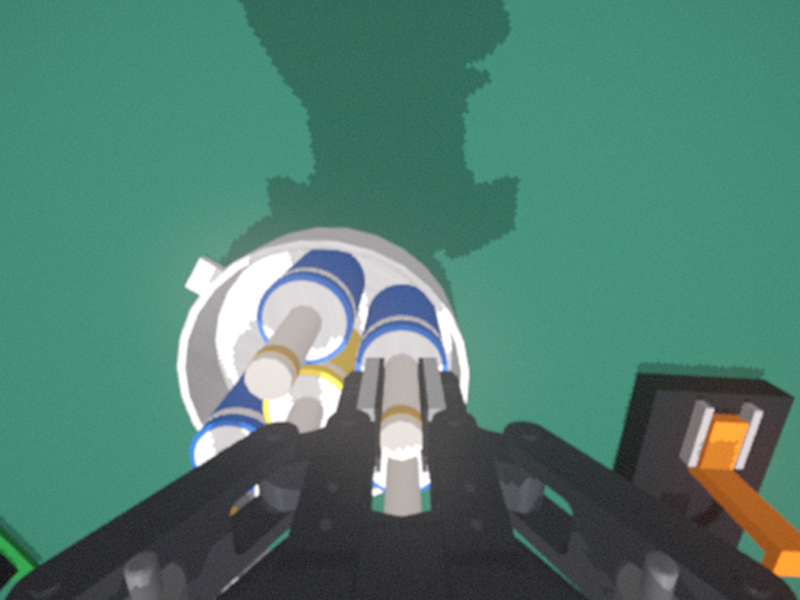

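Emit:
move_arm --series '[[[0,0,0],[0,0,0.02],0.3],[[0,0,0],[0,0,0.02],0.3],[[0,0,0],[0,0,0.02],0.3],[[0,0,0],[0,0,-0.5],0.3],[[0,0,0],[0,0,-1.3],0.3],[[0,0,0],[0.2,-0.4,-1.7],0.3],[[0,0,0],[0.6,-1.1,-1.7],0],[[0,0,0],[1.0,-1.9,-1.7],0],[[0,0,0],[1.4,-2.7,-1.6],0],[[0,0,0],[1.8,-3.5,-1.4],0],[[0,0,0],[2.3,-4.3,-1.2],0],[[0,0,0],[2.7,-5.1,-1.0],0]]'

```text
clock: 35.7
tool_pos: [450.9, -264.7, 302.2]
eef_rot: [-0.259, 0.966, -0.002, -0.002]
ft_force: [0.9, 0.3, 0.0]
width: 0.498
```

Emit:
move_arm --series '[[[0,0,0],[0.4,-0.8,0],0],[[0,0,0],[0.8,-1.6,0],0],[[0,0,0],[1.1,-2.3,0],0],[[0,0,0],[1.26,-2.53,0],0],[[0,0,0],[1.26,-2.53,0],0],[[0,0,0],[1.26,-2.53,0],0],[[0,0,0],[1.26,-2.53,0],0]]'

```text
clock: 36.4
tool_pos: [461.1, -401.4, 303.2]
eef_rot: [-0.261, 0.965, -0.001, -0.001]
ft_force: [0.4, -0.4, 0.4]
width: 0.499
```

```bash
python3 look.py w28
```

```text
36.4 [ 461.053 -401.417  303.214] 0.4993821380270764 [ 0.443 -0.423  0.392] 0.006161118385639022
```

View pics/w28c.png

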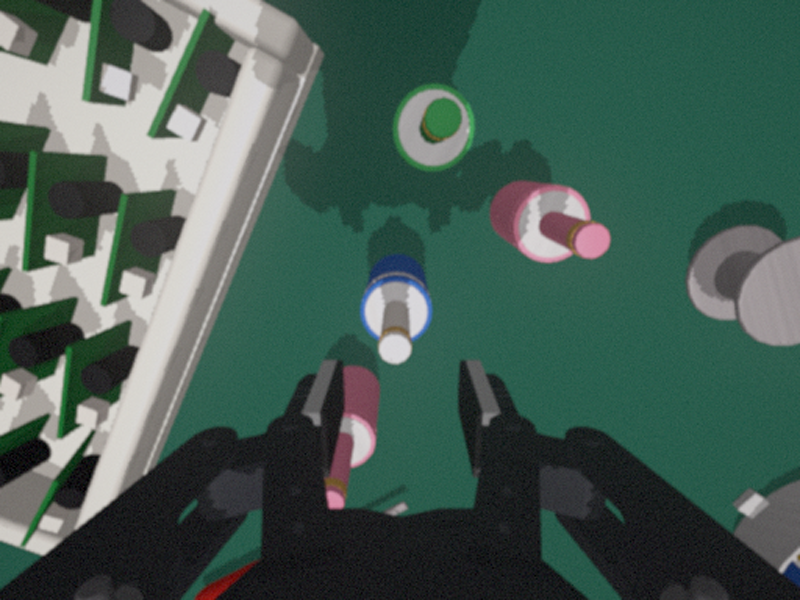

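```bash
python3 px.py w28 395,348,108 396,309,60 352,440,60 335,498,108; python3 -c "
from h import *
s=robot.observe();Rm=R.from_quat(s['eef_rot']).as_matrix();print((np.array([527,-395,0])-s['tool_pos'])@Rm)"
```

```text
395,348,108 [ 459.701 -405.691  108.   ]
396,309,60 [ 459.066 -406.172   60.   ]
352,440,60 [ 542.714 -387.695   60.   ]
335,498,108 [ 541.9   -391.364  108.   ]
[-61.243 -27.298 303.101]
```

Emit:
move_arm --series '[[[0,0,0],[0.074,-0.06,0.5],0],[[0,0,0],[0.074,-0.06,0.9],0],[[0,0,0],[0.074,-0.06,1.13],0],[[0,0,0],[0.074,-0.06,1.13],0.5],[[0,0,0],[0.074,-0.06,1.13],1],[[0,0,0],[0.074,-0.06,1.13],1],[[0,0,0],[0.074,-0.06,1.13],1],[[0,0,0],[0.074,-0.06,1.13],1],[[0,0,0],[0.074,-0.06,0.6],1],[[0,0,0],[0.074,-0.06,-0.4],1],[[0,0,0],[0.074,-0.06,-1.3],1],[[0,0,0],[0.074,-0.06,-1.75],1]]'

```text
clock: 37.65
tool_pos: [460.2, -407.3, 395.0]
eef_rot: [-0.26, 0.966, -0.003, 0.001]
ft_force: [0.6, -1.0, -1.1]
width: 0.147
```

```bash
python3 -c "
from h import *
s=robot.observe();print(s['clock'],s['tool_pos'],s['width'],s['ft_force'])
rel([480,-38.5,390],120)"
```

```text
37.65 [ 460.184 -407.263  395.02 ] 0.14664537270756936 [ 0.65  -0.969 -1.107]
turn [-0.007 -0.     0.002] shift [-4.041  6.183  0.056] q7 2.1529736207060437
```

Emit:
move_arm --series '[[[0,0,0],[-0.5,0.7,0],1],[[0,0,0],[-1.0,1.5,0],1],[[0,0,0],[-1.5,2.3,0],1],[[0,0,0],[-2.0,3.1,0],1],[[0,0,0],[-2.6,3.9,0],1],[[0,0,0],[-3.1,4.7,0],1],[[0,0,0],[-3.6,5.5,0.02],1],[[0,0,0],[-3.95,6.0,0.02],1],[[0,0,0],[-4.04,6.18,0.02],1],[[0,0,0],[-4.04,6.18,0.02],1],[[0,0,0],[-4.04,6.18,0.02],1],[[0,0,0],[-4.04,6.18,0.02],1]]'

```text
clock: 38.85
tool_pos: [479.0, -40.8, 387.9]
eef_rot: [-0.258, 0.966, -0.002, -0.002]
ft_force: [0.1, 0.5, -2.6]
width: 0.151
```

```bash
python3 look.py w29
python3 -c "
from h import *
rel([480,-38.5,252],120)"
```

```text
38.85 [479.019 -40.816 387.906] 0.1507774072440236 [ 0.056  0.458 -2.581] 0.0044417315570150235
turn [-0.002 -0.005 -0.002] shift [-0.052  0.035  2.718] q7 1.388618616536751
```

View pics/w29c.png

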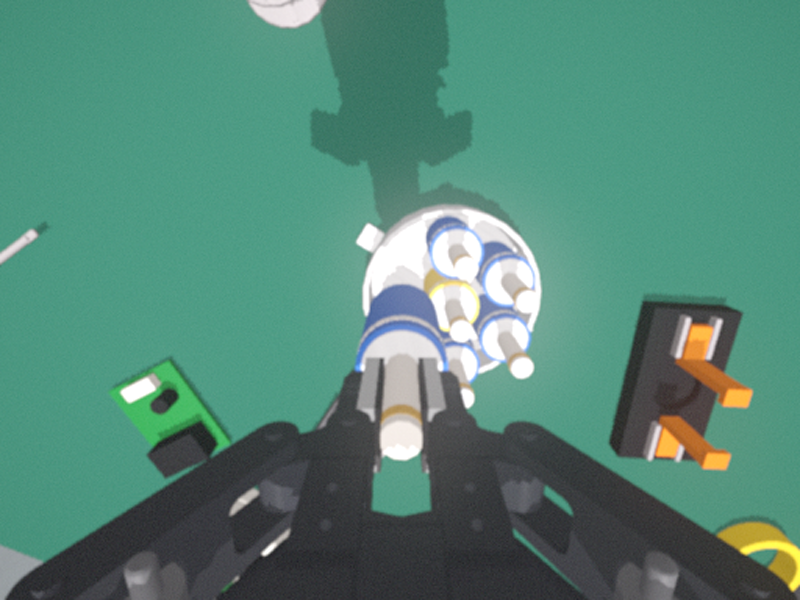

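```bash
python3 px.py w29 456,252,65 467,267,113 454,303,65 461,330,113 508,278,65 525,300,113 506,337,65 521,366,113 460,363,65 466,396,113 401,436,249.9
```

```text
456,252,65 [443.611 -17.938  65.   ]
467,267,113 [442.785 -17.743 113.   ]
454,303,65 [476.168   0.787  65.   ]
461,330,113 [478.373   0.584 113.   ]
508,278,65 [441.07  24.18  65.  ]
525,300,113 [442.565  23.701 113.   ]
506,337,65 [479.47  48.5   65.  ]
521,366,113 [480.146  46.832 113.   ]
460,363,65 [514.62   30.226  65.   ]
466,396,113 [515.837  28.14  113.   ]
401,436,249.9 [478.359 -42.061 249.9  ]
```

Emit:
move_arm --series '[[[0,0,0],[-0.018,0,0.8],1],[[0,0,0],[-0.018,0,1.6],1],[[0,0,0],[-0.018,0,2.2],1],[[0,0,0],[-0.018,0,2.5],1],[[0,0,0],[-0.018,0,2.66],1],[[0,0,0],[-0.018,0,2.72],1],[[0,0,0],[-0.018,0,2.73],1]]'

```text
clock: 39.6
tool_pos: [479.8, -39.2, 252.2]
eef_rot: [-0.259, 0.966, -0.002, -0.001]
ft_force: [-0.6, -0.7, -1.6]
width: 0.144
```

```bash
python3 look.py w30
```

```text
39.6 [479.805 -39.235 252.188] 0.14438474458652836 [-0.612 -0.718 -1.56 ] 0.014898684422695511
```

View pics/w30c.png

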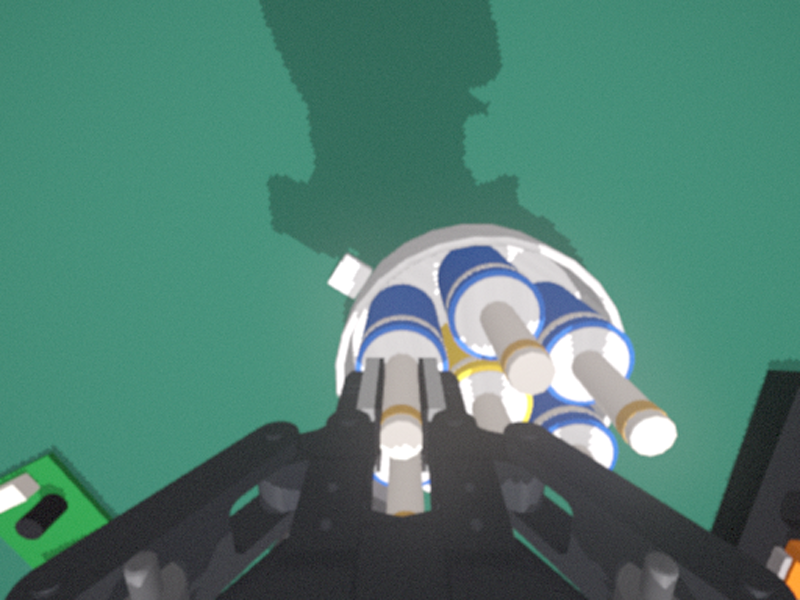

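Emit:
move_arm --series '[[[0,0,0],[0,0,0.025],1],[[0,0,0],[0,0,0.025],0.3],[[0,0,0],[0,0,0.025],0.3],[[0,0,0],[0,0,0.025],0.3],[[0,0,0],[0,0,-0.5],0.3],[[0,0,0],[0,0,-1.4],0.3],[[0,0,0],[0,0,-2.4],0],[[0,0,0],[-0.8,0.4,-3.0],0],[[0,0,0],[-1.6,0.4,-3.0],0],[[0,0,0],[-1.7,0.5,-3.0],0],[[0,0,0],[-1.7,0.5,-3.0],0],[[0,0,0],[-1.7,0.5,-3.0],0]]'

```text
clock: 40.85
tool_pos: [539.9, 25.0, 400.4]
eef_rot: [-0.26, 0.966, -0.002, -0.003]
ft_force: [0.6, -0.6, -0.4]
width: 0.499
```

Emit:
move_arm --series '[[[0,0,0],[0,0,0],0],[[0,0,0],[0,0,0],0]]'

```text
clock: 41.05
tool_pos: [540.3, 24.8, 400.9]
eef_rot: [-0.259, 0.966, -0.002, -0.002]
ft_force: [0.0, -0.2, -0.3]
width: 0.5
```

```bash
python3 look.py w31; python3 -c "
from h import *
cal,im=shot('scene','s31');cv2.imwrite('pics/s31c.png',cv2.resize(im[140:255,195:310],None,fx=5,fy=5,interpolation=cv2.INTER_CUBIC))
shot('top','t31')"
```

```text
41.05 [540.331  24.821 400.853] 0.49998622301778134 [ 0.024 -0.226 -0.329] 0.006542468532195501
```

View pics/w31c.png

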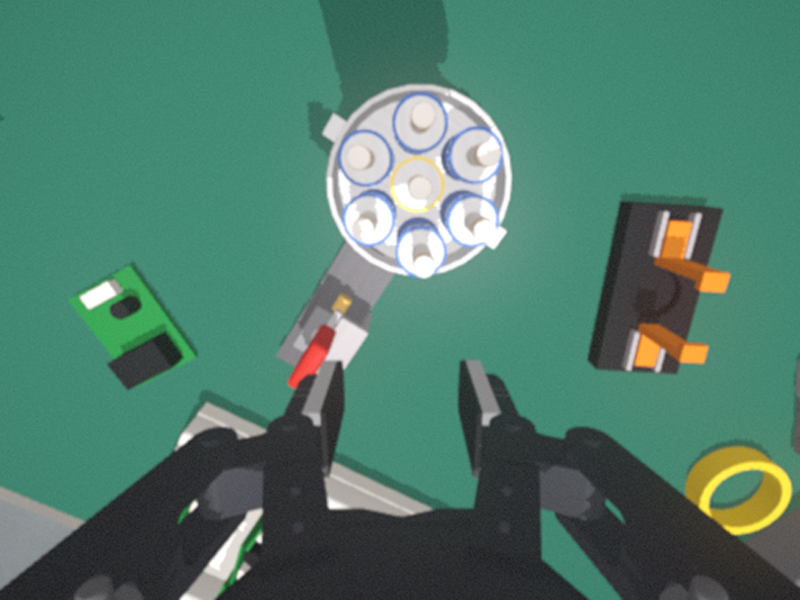

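View pics/s31c.png

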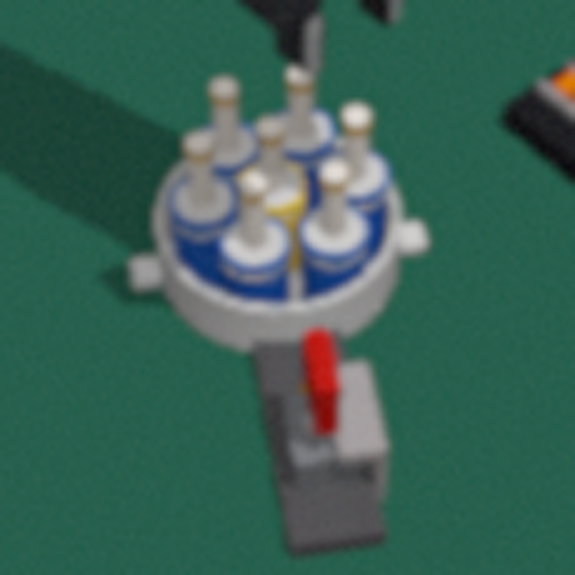

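View pics/t31.png

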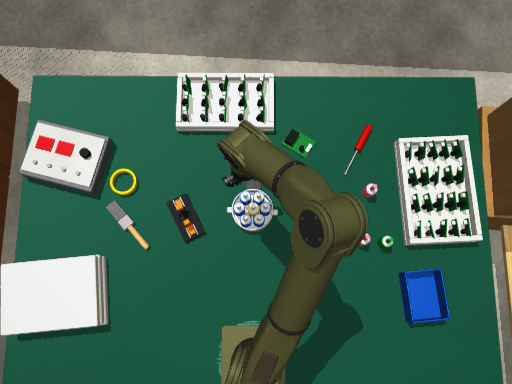

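```bash
python3 px.py w31 418,184,65 420,187,113 327,180,40 512,180,40 420,84,40 417,276,40 342,304,45 ; python3 -c "
from h import *
im=cv2.imread('pics/w31.png');cv2.imwrite('pics/w31d.png',cv2.resize(im[150:260,170:260],None,fx=5.5,fy=5.5,interpolation=cv2.INTER_CUBIC))"
```

```text
418,184,65 [478.617   1.881  65.   ]
420,187,113 [478.668   1.183 113.   ]
327,180,40 [510.785 -57.534  40.   ]
512,180,40 [441.208  62.929  40.   ]
420,84,40 [419.667 -30.404  40.   ]
417,276,40 [540.99   39.091  40.   ]
342,304,45 [590.449  -2.338  45.   ]
```

View pics/w31d.png

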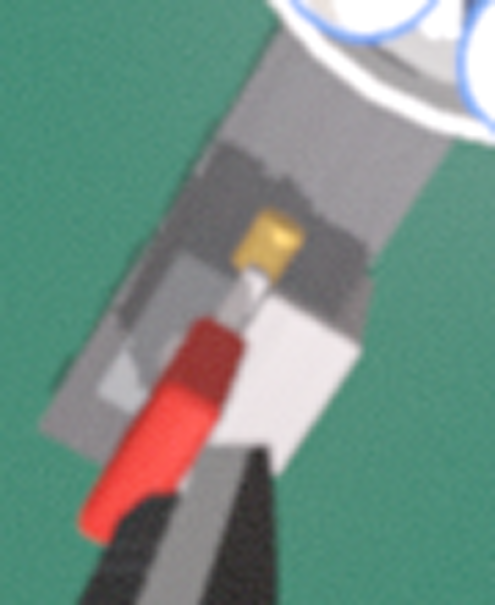

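```bash
python3 -c "
from h import *
rel([615,0,380],90)"
```

```text
turn [-0.003 -0.004  0.524] shift [-1.034 -1.182  0.421] q7 1.3490672553365601
```

Emit:
move_arm --series '[[[0,0,0.12],[-0.3,-0.4,0.1],0],[[0,0,0.24],[-0.6,-0.8,0.2],0],[[0,0,0.36],[-1.03,-1.18,0.42],0],[[0,0,0.48],[-1.03,-1.18,0.42],0],[[0,0,0.524],[-1.03,-1.18,0.42],0],[[0,0,0.524],[-1.03,-1.18,0.42],0],[[0,0,0.524],[-1.03,-1.18,0.42],0],[[0,0,0.524],[-1.03,-1.18,0.42],0]]'

```text
clock: 42.0
tool_pos: [614.9, 0.4, 380.3]
eef_rot: [-0.001, 1.0, -0.002, -0.001]
ft_force: [0.3, -0.6, 0.2]
width: 0.5
```

```bash
python3 look.py w32
```

```text
42.0 [614.89    0.446 380.273] 0.499526928585064 [ 0.271 -0.58   0.168] 0.0037239719726974963
```

View pics/w32c.png

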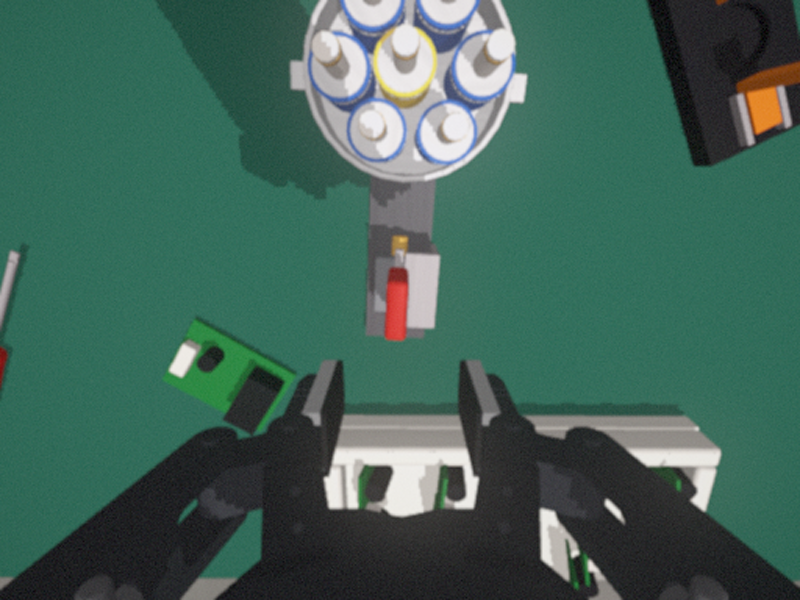

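```bash
python3 -c "
from h import *
im=cv2.imread('pics/w32.png');cv2.imwrite('pics/w32d.png',cv2.resize(im[110:225,220:300],None,fx=7,fy=5.2,interpolation=cv2.INTER_CUBIC))"
```

```text
(no output)
```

View pics/w32d.png

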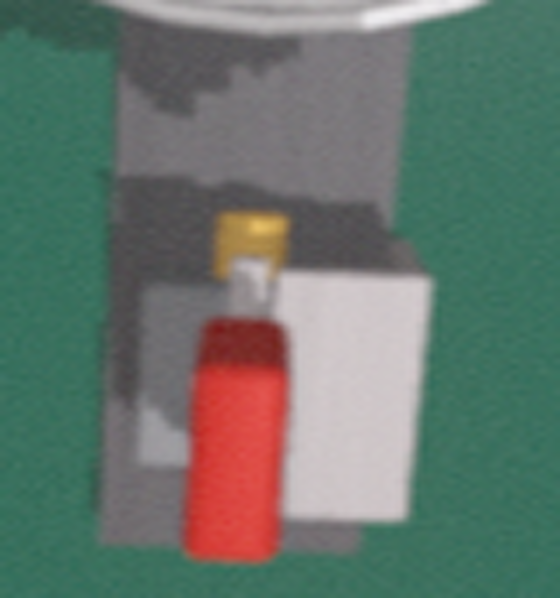

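```bash
python3 -c "
from h import *
cal=np.load('pics/w32.npy',allow_pickle=True).item()
C=np.array([onz(cal,220+x/7,110+y/5.2,99)[:2] for x,y in [(193,367),(288,372),(280,562),(185,557)]]);print(C,C.mean(0))
d=(C[2]+C[3]-C[0]-C[1])/2;print(d,np.linalg.norm(d),np.degrees(np.arctan2(d[1],d[0])), np.linalg.norm(C[1]-C[0]))
L=np.array([onz(cal,220+x/7,110+y/5.2,0)[:2] for x,y in [(120,40),(100,545)]]);d=L[1]-L[0];print(np.degrees(np.arctan2(d[1],d[0])))
"

```

```text
[[606.992  -9.172]
 [607.915   3.838]
 [645.917   2.956]
 [644.916 -10.628]] [626.435  -3.252]
[37.963 -1.169] 37.981402504586896 -1.7636713366550718 13.043049365663729
-2.879776498008787
```

```bash
python3 -c "
from h import *
rel([626.4,-3.3,238],87.5)"
```

```text
turn [-0.003 -0.002  0.045] shift [-0.237 -0.066  2.845] q7 1.013921204217525
```

Emit:
move_arm --series '[[[0,0,0.045],[-0.235,-0.066,0.7],0],[[0,0,0.045],[-0.235,-0.066,1.4],0],[[0,0,0.045],[-0.235,-0.066,2.1],0],[[0,0,0.045],[-0.235,-0.066,2.6],0],[[0,0,0.045],[-0.235,-0.066,2.84],0],[[0,0,0.045],[-0.235,-0.066,2.84],0],[[0,0,0.045],[-0.235,-0.066,2.84],0]]'

```text
clock: 42.75
tool_pos: [627.0, -3.0, 239.2]
eef_rot: [0.022, 1.0, -0.001, -0.0]
ft_force: [0.4, -0.9, -0.3]
width: 0.496
```

```bash
python3 look.py w33
```

```text
42.75 [626.964  -3.011 239.232] 0.4956140415167528 [ 0.444 -0.869 -0.265] 0.018554591520919282
```

View pics/w33c.png

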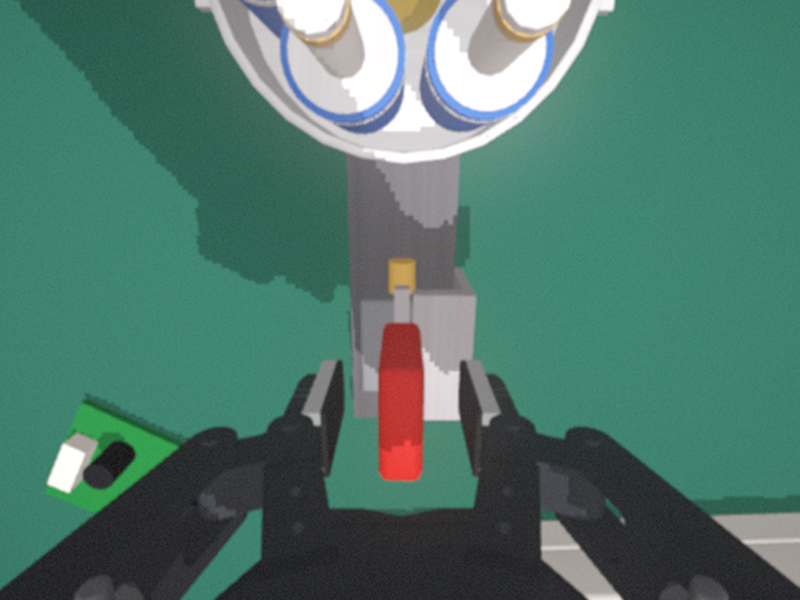

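Emit:
move_arm --series '[[[0,0,0],[0,0,0],0.5],[[0,0,0],[0,0,0],1],[[0,0,0],[0,0,0],1],[[0,0,0],[0,0,0],1],[[0,0,0],[0,0,0],1],[[0,0,0],[0.1,0,0],1],[[0,0,0],[0.2,0,0],1],[[0,0,0],[0.3,0,0],1],[[0,0,0],[0.4,0,0],1]]'

```text
clock: 43.7
tool_pos: [607.5, -2.2, 239.5]
eef_rot: [0.022, 1.0, -0.001, 0.001]
ft_force: [4.6, -1.0, 5.7]
width: 0.156
```

```bash
python3 look.py w34; python3 -c "
from h import *
print(robot.observe()['ft_torque'])"
```

```text
43.7 [607.454  -2.158 239.462] 0.1562736412707318 [ 4.621 -0.962  5.676] 0.15918936139413795
[ 0.049 -0.742 -0.23 ]
```

View pics/w34c.png

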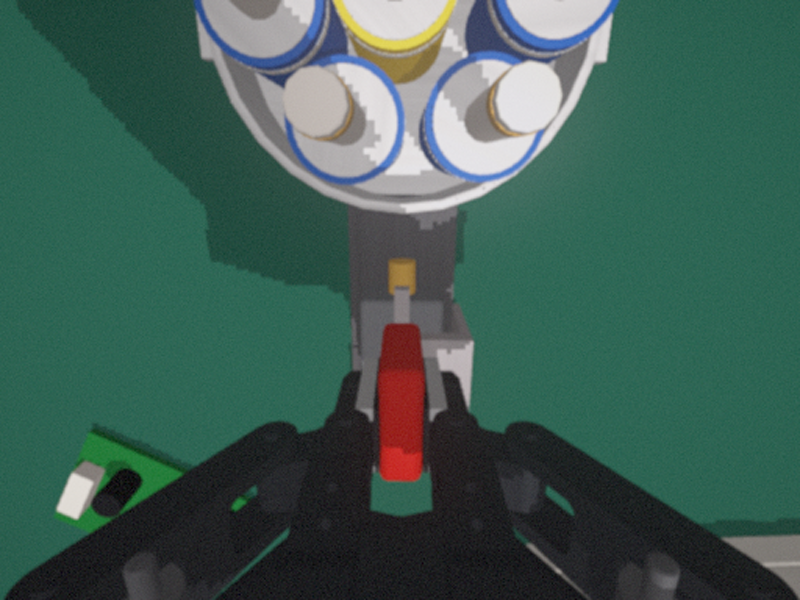

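Sliding well at about 4.6 N; push the rest of the way.

Emit:
move_arm --series '[[[0,0,0],[0.08,0,0],1],[[0,0,0],[0.16,0,0],1],[[0,0,0],[0.22,0,0],1],[[0,0,0],[0.27,0,0],1],[[0,0,0],[0.31,0,0],1],[[0,0,0],[0.34,0,0],1],[[0,0,0],[0.34,0,0],1],[[0,0,0],[0.34,0,0],1]]'

```text
clock: 44.55
tool_pos: [592.8, -1.6, 239.5]
eef_rot: [0.023, 1.0, -0.001, 0.004]
ft_force: [10.6, 0.0, -0.5]
width: 0.159
```

```bash
python3 look.py w35; python3 -c "
from h import *
print(robot.observe()['ft_torque'])"
```

```text
44.55 [592.849  -1.643 239.539] 0.15941712232892163 [10.649  0.015 -0.488] 0.0015499853249868075
[-0.086 -2.251 -0.255]
```

View pics/w35c.png

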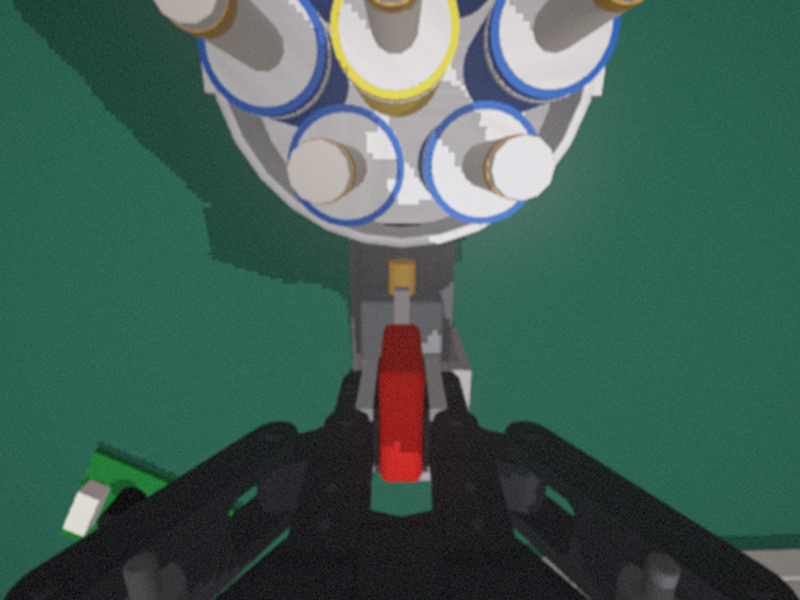

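Emit:
move_arm --series '[[[0,0,0],[0.05,0,0],1],[[0,0,0],[0.1,0,0],1],[[0,0,0],[0.1,0,0],1]]'

```text
clock: 44.9
tool_pos: [590.9, -1.9, 239.6]
eef_rot: [0.023, 1.0, 0.0, 0.008]
ft_force: [20.8, -2.1, -10.1]
width: 0.151
```

Emit:
move_arm --series '[[[0,0,0],[-0.1,0,0],1],[[0,0,0],[-0.1,0,0],1],[[0,0,0.13],[-0.1,0,0],1],[[0,0,0.26],[-0.1,0,0],1],[[0,0,0.39],[-0.1,0,0],1],[[0,0,0.52],[-0.1,0,0],1],[[0,0,0.65],[-0.1,0,0],1],[[0,0,0.78],[-0.1,0,0],1]]'

```text
clock: 45.7
tool_pos: [592.7, -1.9, 239.5]
eef_rot: [0.403, 0.915, 0.0, 0.004]
ft_force: [9.7, -0.3, 0.0]
width: 0.16
```

```bash
python3 look.py w36; python3 -c "
from h import *
s=robot.observe();print(s['ft_torque'],s['joint_pos'])"
```

```text
45.7 [592.683  -1.874 239.544] 0.1597295411592302 [ 9.653 -0.311  0.011] 0.8955065830188053
[-0.041 -2.087 -0.055] [ 0.09   0.888 -0.291  1.784  0.464  0.529  0.234]
```

View pics/w36c.png

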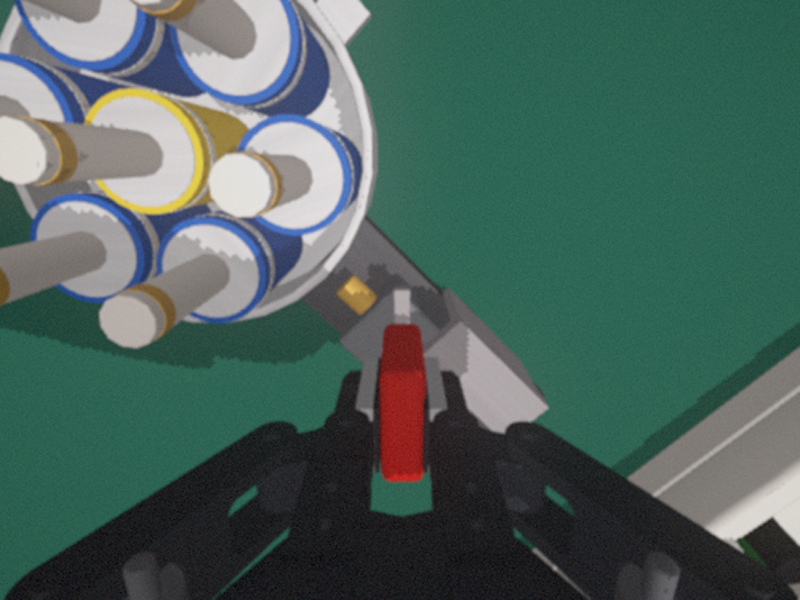

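Emit:
move_arm --series '[[[0,0,0.13],[0,0,0],1],[[0,0,0.26],[0,0,0],1],[[0,0,0.39],[0,0,0],1],[[0,0,0.52],[0,0,0],1],[[0,0,0.62],[0,0,0],1],[[0,0,0.7],[0,0,0],1],[[0,0,0.7],[0,0,0],1],[[0,0,0.7],[0,0,0],1]]'

```text
clock: 46.55
tool_pos: [592.3, -1.7, 239.5]
eef_rot: [0.689, 0.725, 0.001, 0.004]
ft_force: [9.5, -1.5, 2.6]
width: 0.158
```

```bash
python3 look.py w37; python3 -c "
from h import *
s=robot.observe();print(s['ft_torque'],s['joint_pos'],s['eef_rot'])"
```

```text
46.55 [592.344  -1.719 239.527] 0.157702096237254 [ 9.516 -1.456  2.55 ] 0.004413497379445461
[-0.234 -1.741  0.884] [-0.007  0.877 -0.121  1.791  0.212  0.479 -0.222] [0.689 0.725 0.001 0.004]
```

View pics/w37c.png

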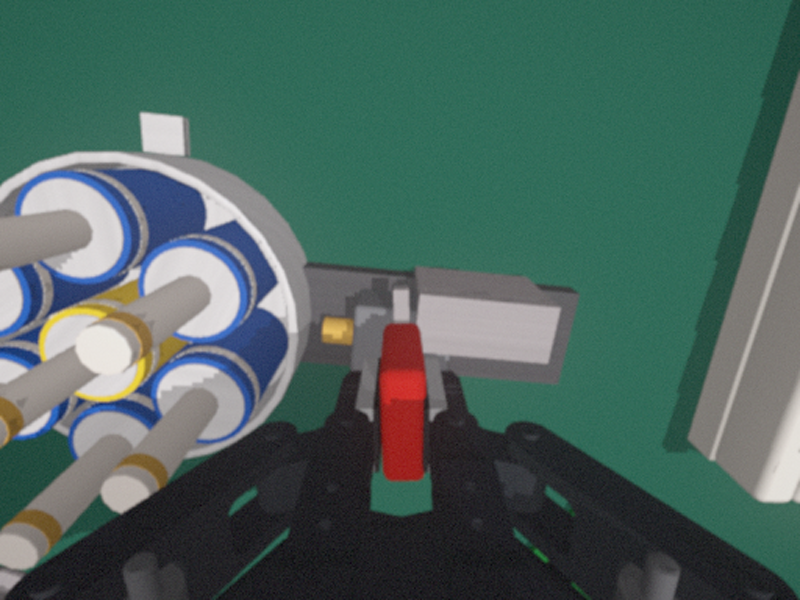

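Emit:
move_arm --series '[[[0,0,0],[0,0,0],0.4],[[0,0,0],[0,0,0],0.2],[[0,0,0],[0,0,0],0.2],[[0,0,0],[0,0,0],0.2],[[0,0,0],[0,0,-0.5],0.2],[[0,0,0],[0,0,-1.3],0.2],[[0,0,0],[0,0,-2.2],0.2],[[0,0,0],[0,0,-3.2],0.2],[[0,0,0],[0,0,-3.6],0.2],[[0,0,0],[0,0,-3.6],0.2],[[0,0,0],[0,0,-3.6],0.2]]'

```text
clock: 47.7
tool_pos: [589.3, -1.1, 418.0]
eef_rot: [0.69, 0.723, -0.003, -0.0]
ft_force: [-0.1, -0.2, -0.3]
width: 0.398
```

```bash
python3 look.py w38; python3 -c "
from h import *
cal,im=shot('scene','s38');cv2.imwrite('pics/s38c.png',cv2.resize(im[140:255,195:310],None,fx=5,fy=5,interpolation=cv2.INTER_CUBIC))"
```

```text
47.7 [589.348  -1.056 417.954] 0.3977606741877812 [-0.132 -0.212 -0.272] 0.030122722822829646
```

View pics/w38c.png

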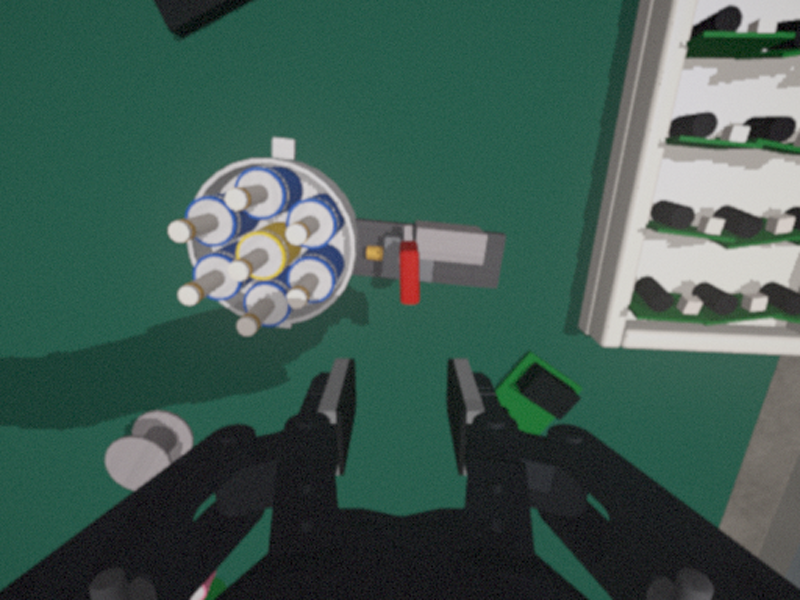

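View pics/s38c.png

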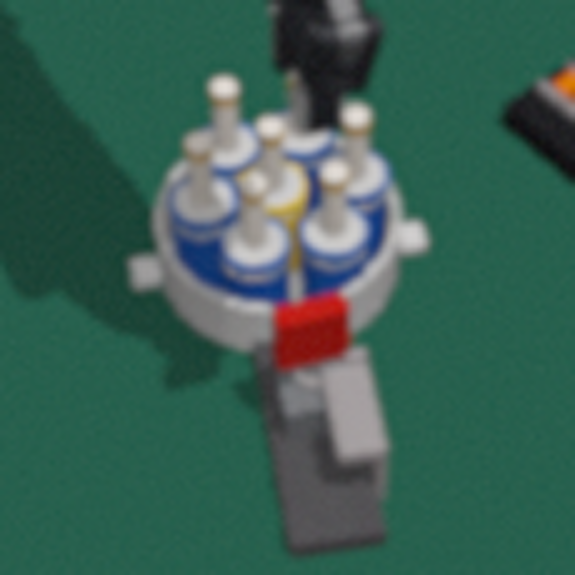

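```bash
python3 px.py w38 410,272,99 410,242,99 411,303,99; python3 -c "
from h import *
im=cv2.imread('pics/w38.png');cv2.imwrite('pics/w38d.png',cv2.resize(im[90:220,110:330],None,fx=3.6,fy=4,interpolation=cv2.INTER_CUBIC))"
```

```text
410,272,99 [595.182   2.456  99.   ]
410,242,99 [594.053  23.614  99.   ]
411,303,99 [597.12  -20.399  99.   ]
```

View pics/w38d.png

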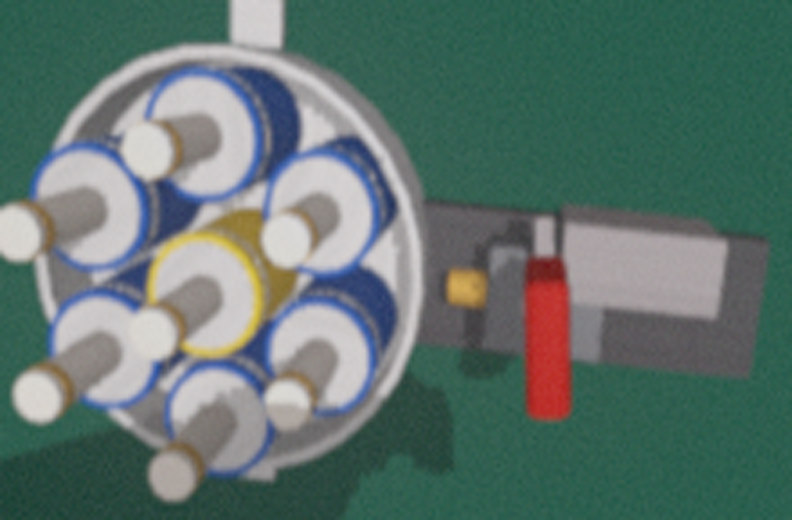

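Emit:
move_arm --series '[[[0,0,0],[0.3,0,0],0.2],[[0,0,0],[0.3,0,0],0.2],[[0,0,0],[0.3,0,0],0.2]]'

```text
clock: 48.1
tool_pos: [589.1, 15.2, 417.5]
eef_rot: [0.69, 0.724, -0.002, -0.0]
ft_force: [0.1, 0.6, 0.0]
width: 0.404
```

```bash
python3 look.py w39; python3 -c "
from h import *
im=cv2.imread('pics/w39.png');cv2.imwrite('pics/w39d.png',cv2.resize(im[100:240,110:330],None,fx=3.5,fy=4,interpolation=cv2.INTER_CUBIC))"
```

```text
48.1 [589.076  15.203 417.514] 0.4037902465967882 [0.108 0.595 0.01 ] 0.01708480908931767
```

View pics/w39d.png

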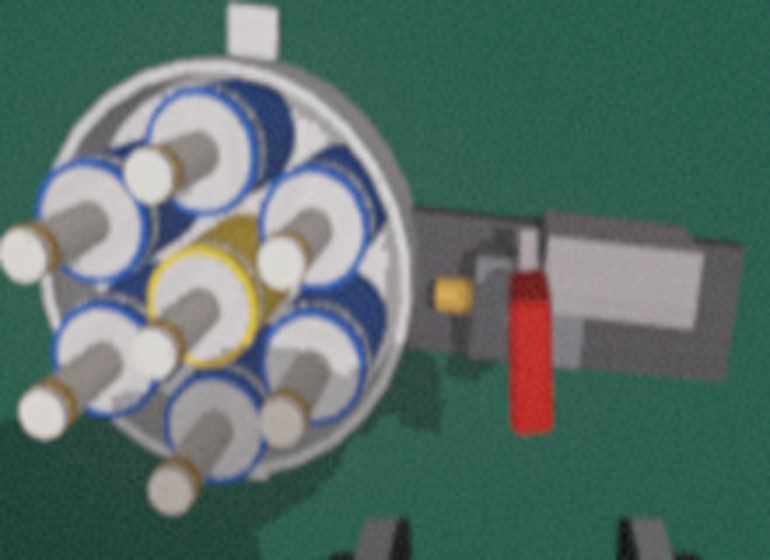

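```bash
python3 -c "
from h import *
cal=np.load('pics/w39.npy',allow_pickle=True).item()
q=lambda x,y,z:onz(cal,110+x/3.5,100+y/4,z)[:2]
C=np.array([q(x,y,99) for x,y in [(511,303),(550,300),(553,430),(513,434)]]);print(C,C.mean(0))
d=(C[2]+C[3]-C[0]-C[1]);print(np.degrees(np.arctan2(d[1],d[0])))
print('yellow',q(204,305,65),q(155,353,113))
print('rim',(q(40,270,40)+q(413,270,40))/2,(q(230,55,40)+q(230,480,40))/2)
"

```

```text
[[587.876  16.776]
 [600.007  18.229]
 [603.3   -19.797]
 [590.381 -21.671]] [595.391  -1.616]
-85.66403523981585
yellow [480.631   1.772] [480.875   1.474]
rim [481.396   6.98 ] [482.615   3.464]
```

```bash
python3 -c "
from h import *
print(robot.finish_job())"
```

```text
the job is handed in; nothing more can be done
None
```

I handed the job in at about 48 s. The yellow can and all six blue cans are in the pot, and the plug is pushed home and locked. The system gave no verdict.

**What I did**
- **Yellow can:** I gripped its post across the catches and rocked it about 9° each way. Both catches moved back about 6–7 mm by picture, and the can lifted out with only its own weight on the wrist. I set it in the middle of the pot.
- **Blue cans:** All six went round it. The first one was knocked a few centimetres within the pot while I was fetching the second, so I turned the ring layout to fit where it had moved.
- **Plug:** I gripped the red handle and pushed until the plug met a firm stop, where the force rose to about 21 N. Then I turned the handle clockwise until it stopped.

**Last checks**
- **Cans:** All seven appear upright on the pot floor. The yellow can is about 3–4 mm from the pot's centre (limit 10 mm).
- **Plug travel:** The tool pose gave about 34 mm, but the last pictures gave about 31–33 mm, close to the 31 mm limit. Those pictures also put the pot's rim about 2 mm off, so I trust the tool pose. The handle also turned fully, which it can do only with the plug home.
- **Lock:** Turned about 1.46–1.47 rad by tool pose and by picture.
- **Robot and bench:** The gripper is open and clear, touching nothing. I saw no bystander or look-alike moved, though I did not measure their positions at the end.

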